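# Sort ball pots by weight and bring the magnifier over the good ones

## Robot

A 6-joint arm with a two-finger parallel gripper is mounted at the origin on the work surface. World frame = base frame: x ahead of the robot, y to its left, z up, the work surface at z = 0. Lengths are in mm, angles in degrees, forces in N, time in s.
With the tool pointing down it reaches from about 300 to 850 mm from the base axis. Payload 4.2 kg.
Tool frame: the origin (TCP) lies on the centre line of the jaws, within the pads' length; the fingertips stand 14 mm ahead of it and the grasp point (between the pads) lies 5 mm behind it; z points along the fingers, y is the line along which they close (so a half turn about z gives the same grasp; the last joint's range is limited). The gripper opens to 91 mm and grips with 3 to 60 N. Pads are 32 mm wide; open, the fingers measure 118 mm over their backs; the gripper's body (76 mm by 178 mm) begins 60 mm behind the grasp point.
Start: joints at [-75.86, 18.312, 89.639, -0, 72.044, -1.146], TCP at [151.599, -554.671, 227.976] pointing down, gripper open.
Joint ranges: [-177.97, 177.97], [-48.28, 115.42], [12.27, 149.76], [-77.06, 257.06], [2.81, 150.46], [-146.56, 146.56]. Speed limits (degrees/s): [147.25, 147.25, 180, 180, 180, 180].

## Interface

Orientations are given as [roll, pitch, yaw] about the fixed x, y, z axes, in that order (R = Rz(yaw) Ry(pitch) Rx(roll)).
In Python, from workcell import * gives the robot as it stands. The module is installed in compiled form; this text tells all that it offers.
- The arm moves only by the shell command python3 -m crank 'ROWS' [FORCE]. ROWS is JSON, a list of rows, each an object of numbers: "grip": the finger opening in m, from 0 to 0.0912; "x", "y", "z": the shift along the tool's x, y, z in m; "yaw": the turn about the tool's z in rad. In form: [{"grip": .., "x": .., "y": .., "z": .., "yaw": ..}, ...]. A call has exactly 5 rows; each row is the pose to reach, as a shift and turn from the pose commanded when the call began, along the tool's axes at that moment; what a row does not reach only later rows make up. A row lasts 1/12 s, in which the tool goes at most 41.7 mm and 7.16 degrees, less where a joint would pass 70% of its speed; a pose out of reach is approached as far as the arm can. A call with a gripper value outside its range is refused whole. The fingers move at their own pace and stop on an object; FORCE is the grip in N (left out, the last holds). Time passes only in rows, so rows that repeat a pose let the fingers close, or fill a call up. It gives the time, the measured TCP pose, the force, the opening and the grip force at its end, in the units of the state.
- state(): the state, without advancing time (a new reading comes with each control period).
- grab_frame(name): name is "side" or "top" or "wrist"; returns the picture (384x512x3 uint8, red, green, blue); there is no depth.
- camera_model(name): a dict with "intrinsics" (3x3 intrinsics, pixels), "R" (3x3) and "t" (3): a world point X has camera coordinates R X + t. Camera axes: x right, y down, z forward; pixel columns grow to the right and rows downward; lengths in mm; the calibration is good to about 2 mm. A picture is of the moment at which its call begins: read the wrist's pose just before it. camera_model takes no time and is no camera call; for the wrist camera it gives the pose at the moment of the call.
- job_done(): hands the job in; it is judged then, once.
The state is a dict: "time_s": time; "qpos": joint angles; "qvel": joint speeds; "effort": joint torques, N m; "ee_pos": TCP position; "ee_rot": TCP orientation; "force": force on the tool from outside, world axes, zero at the start; "torque": the same for the moment, N m; "gripper_width": finger opening in mm; "gripper_force": force on a finger pad.
Only numpy, scipy, OpenCV 4.12 (cv2) and the standard library are available. Lean on these libraries where they do the work, as an engineer would, in place of code of your own. Each camera call takes 0.05 s, during which the arm holds its last target. There are 200 camera calls.

## Task

The lidded pots of steel grinding balls scattered on the bench look alike, but some are well filled and others nearly used up. First swing the bench magnifier well clear of the steel inspection tray; then feel the weight of every pot, and stand those heavier than about 280 g upright side by side on the floor of the tray and the lighter ones upright side by side on the floor of the grey wash-up bin (for a pot within 45 g of that either will do). Last of all swing the magnifier back so that its lens is centred over the tray, whatever it holds, and leave the beaker and the other things on the bench where they are.

Things in the scene. Friction and masses are not known exactly. Their poses are not given: they have to be found in the camera images.
- pot_1: lidded round plastic pot, grey with a white lid, 56 mm in diameter and 42 mm high, standing upright; origin at the centre of its underside, z up. All pots look alike; each weighs between 85 and 490 g with what is left in it, which only lifting it tells. Not every pot is present
- pot_2: lidded round plastic pot, grey with a white lid, 56 mm in diameter and 42 mm high, standing upright; origin at the centre of its underside, z up. All pots look alike; each weighs between 85 and 490 g with what is left in it, which only lifting it tells. Not every pot is present
- pot_3: lidded round plastic pot, grey with a white lid, 56 mm in diameter and 42 mm high, standing upright; origin at the centre of its underside, z up. All pots look alike; each weighs between 85 and 490 g with what is left in it, which only lifting it tells. Not every pot is present
- pot_4: lidded round plastic pot, grey with a white lid, 56 mm in diameter and 42 mm high, standing upright; origin at the centre of its underside, z up. All pots look alike; each weighs between 85 and 490 g with what is left in it, which only lifting it tells. Not every pot is present
- pot_5: lidded round plastic pot, grey with a white lid, 56 mm in diameter and 42 mm high, standing upright; origin at the centre of its underside, z up. All pots look alike; each weighs between 85 and 490 g with what is left in it, which only lifting it tells. Not every pot is present
- pot_6: lidded round plastic pot, grey with a white lid, 56 mm in diameter and 42 mm high, standing upright; origin at the centre of its underside, z up. All pots look alike; each weighs between 85 and 490 g with what is left in it, which only lifting it tells. Not every pot is present
- pot_7: lidded round plastic pot, grey with a white lid, 56 mm in diameter and 42 mm high, standing upright; origin at the centre of its underside, z up. All pots look alike; each weighs between 85 and 490 g with what is left in it, which only lifting it tells. Not every pot is present
- tray: shallow steel inspection tray, fixed, 290 mm (its x) by 180 mm (its y), 14 mm high, walls and floor 4 mm thick; origin at the centre of its underside. It does not move during the job
- bin: grey plastic wash-up bin, open-topped, fixed, 290 mm (its x) by 180 mm (its y), 30 mm high, walls and floor 4 mm thick; origin at the centre of its underside
- magnifier (a joint): angle of the magnifier's stiff arm about its upright post (rad), from -0.5 to 2.0; it grows anticlockwise seen from above; the arm stays where it is left
- pivot (a point): point on the axis of the magnifier's upright post (24 mm thick, on a foot 110 mm across and 22 mm high), at the height of the lens, 170 mm above the bench
- lens (a point): centre of the round lens, 240 mm horizontally from the post's axis; the lens with its white rim is 134 mm across and lies 163 to 177 mm above the bench
- knob (a point): the magnifier's handle: a round upright grey knob 16 mm in diameter on the rim of the lens, on the side away from the post, 300 mm from the post's axis; it rises from 170 to 225 mm above the bench and this point lies at 205 mm on its axis
- beaker: small glass beaker among the pots, 52 mm across and 50 mm high; origin at the centre of its underside; to be left alone
- tip_box: purple box of pipette tips, 94 x 69 x 55 mm; origin at the centre of its underside; to be left alone
- tube_rack: flat green tube rack, 160 x 70 x 31 mm; origin at the centre of its underside; to be left alone
- wash_bottle: white bottle with a blue cap, 60 mm across and 140 mm high; origin at the centre of its underside; to be left alone
Mind the look-alikes: they are no part of the job. What is shaped like the pot_7 but turquoise is not meant. What is shaped like the pot_5 but red is not meant.

How it is judged:
By the outcome, as a careful person would: the job done as asked, in the order asked, and still so for the second after the job is handed in, with the robot touching nothing.
Of pot_1, pot_2, pot_3, pot_4, pot_5, pot_6, pot_7 only 4 to 6 are there at a start; the rules pass over those that are not, and their reading is None.
At some moment in a run one of pot_1, pot_2, pot_3, pot_4, pot_5, pot_6, pot_7 may be knocked a few centimetres aside while the robot is not near it.
Once in a run the grip may slacken for a moment while it holds something.
It also fails if it takes over 210 s, if anything falls off the work surface, if the arm or the gripper's body presses on something with over 40 N, if the wrist force passes 120 N, or if a joint passes its speed limit or range.

## Working session

There is one attempt and no reset: what is moved stays moved. The work goes in short steps, Python scripts to look and compute and a shell command to move; the robot and the scene stay as the last step left them, time stands still between calls to the robot, and variables do not carry over. Pictures are saved under pics/ and viewed, at most 14 in all, crops included, and the job is handed in when it is done.

```bash
mkdir -p pics; ls
python3 - <<'E'
from workcell import *
import cv2,numpy as np
s=state();print({k:np.round(v,3).tolist() for k,v in s.items()})
for n in("top","side"):
    im=grab_frame(n);cv2.imwrite(f"pics/{n}0.png",cv2.resize(im[:,:,::-1],(800,600),interpolation=cv2.INTER_CUBIC))
    np.save(f"{n}0.npy",im)
    c=camera_model(n);print(n,np.round(c["intrinsics"],1).tolist(),np.round(-np.array(c["R"]).T@c["t"],0),np.round(c["R"],2).tolist())
E
```

```text
pics
{'time_s': 0.0, 'qpos': [-75.858, 18.349, 89.708, 0.0, 72.043, -1.145], 'qvel': [-0.02, 0.016, 0.022, 0.022, 0.018, -0.144], 'effort': [-0.001, -41.247, -23.197, 0.073, 0.046, -0.0], 'ee_pos': [151.487, -554.172, 227.134], 'ee_rot': [-179.9, -0.002, 15.286], 'force': [0.313, 0.395, -0.574], 'torque': [-0.015, -0.014, -0.009], 'gripper_force': 0.0, 'gripper_width': 91.15}
top [[429.5, 0.0, 259.8], [0.0, 429.5, 193.7], [0.0, 0.0, 1.0]] [ 321.   12. 1557.] [[-0.0, -1.0, -0.02], [-0.98, 0.01, -0.19], [0.19, 0.02, -0.98]]
side [[349.1, 0.0, 256.6], [0.0, 349.1, 193.8], [0.0, 0.0, 1.0]] [136. 519. 816.] [[-0.74, -0.67, -0.02], [-0.48, 0.55, -0.69], [0.47, -0.5, -0.73]]
```

View pics/top0.png

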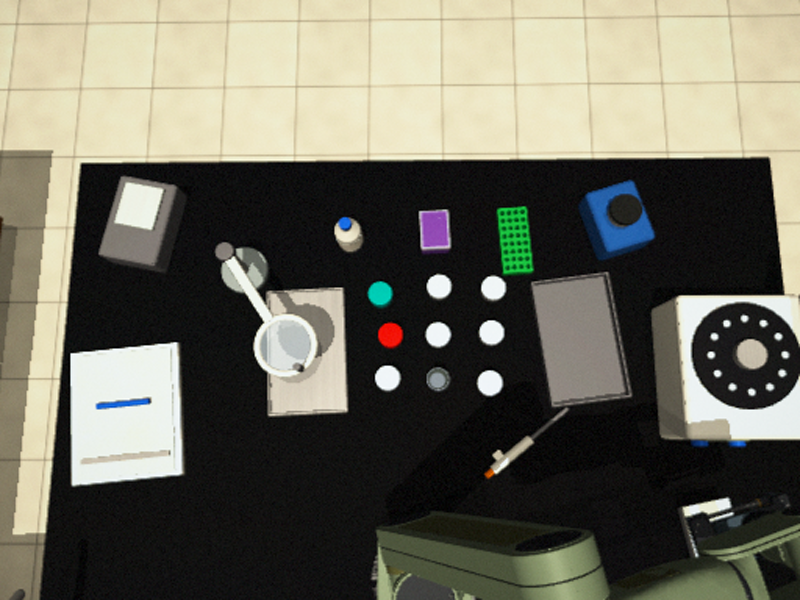

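View pics/side0.png

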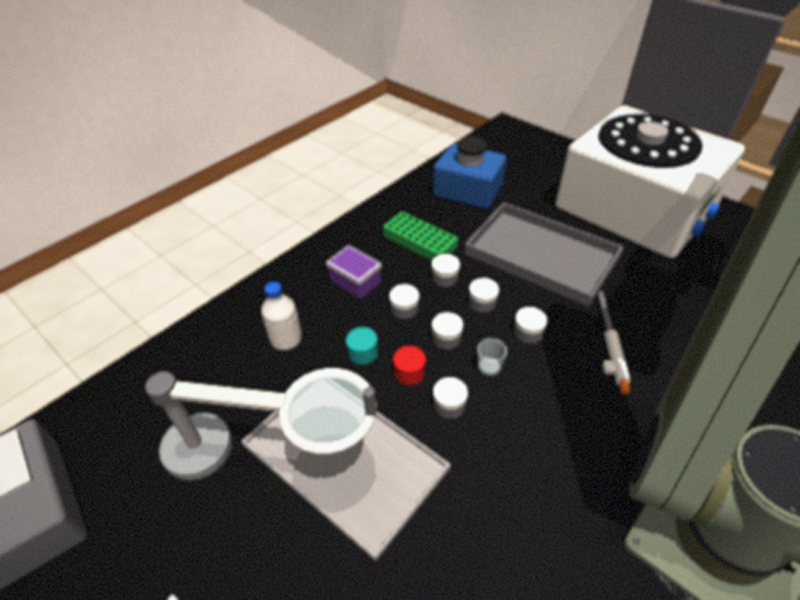

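The top view shows six white-lidded pots (800×600 px): (439,287), (493,288), (438,335), (491,332), (388,378) and (490,383). The beaker is at (438,379), with turquoise at (380,293) and red at (390,335). The tray is on the left around (308,352), and the magnifier's post top is at (225,251), lens at (287,346) and knob at (298,368). The bin is on the right at (580,340). The side view agrees.

```bash
cat > h.py <<'E'
from workcell import *
import cv2,numpy as np
def P(n,c=None):
    c=c or camera_model(n);return np.array(c["intrinsics"]),np.array(c["R"]),np.array(c["t"])
def ray(n,px,z,c=None):
    K,R,t=P(n,c);o=-R.T@t;d=R.T@np.linalg.solve(K,[px[0],px[1],1]);return o+d*(z-o[2])/d[2]
def tri(a,b,n1="top",n2="side",c1=None,c2=None):
    A=[];B=[]
    for n,px,c in((n1,a,c1),(n2,b,c2)):
        K,R,t=P(n,c);o=-R.T@t;d=R.T@np.linalg.solve(K,[px[0],px[1],1]);d/=np.linalg.norm(d);M=np.eye(3)-np.outer(d,d);A.append(M);B.append(M@o)
    x=np.linalg.lstsq(np.vstack(A),np.hstack(B),rcond=None)[0]
    return x,np.linalg.norm(A[0]@x-B[0])
def proj(n,X,c=None):
    K,R,t=P(n,c);p=K@(R@np.array(X,float)+t);return p[:2]/p[2]
def white(im,lo=215,amin=60,amax=600):
    m=(im.min(2)>lo).astype(np.uint8)
    k,l,s,c=cv2.connectedComponentsWithStats(m)
    return [(c[i],s[i]) for i in range(1,k) if amin<s[i,4]<amax]
E
python3 - <<'E'
from h import *
T=np.load('top0.npy');S=np.load('side0.npy')
tb=[c for c,s in white(T,200) if 230<c[0]<330 and 170<c[1]<255]
sb=[(c,s) for c,s in white(S,190,40) if 250<c[0]<360 and 150<c[1]<270]
print(np.round([c for c,s in sb],1).tolist())
for c in tb:
    g=ray("top",c,42);p=proj("side",g)
    q=min((x for x,_ in sb),key=lambda x:np.hypot(*(x-p)))
    X,e=tri(c,q);print(np.round(c,1),np.round(g,0),"tri",np.round(X,1),round(e,1))
s=1.5625
f=lambda a,b:(np.round(tri(np.array(a)/s,np.array(b)/s)[0],0),round(tri(np.array(a)/s,np.array(b)/s)[1],1))
print("lens",f((286,346),(327,413)));print("knobtop",f((298,368),(370,394)));print("post",f((225,251),(160,383)))
print("foot",ray("top",np.array((245,270))/s,11))
for n,q in(("trayfar L",(268,292)),("tray far R",(344,289)),("near R",(347,411)),("near L",(268,415))):print(n,np.round(ray("top",np.array(q)/s,14),0))
for n,q in(("bin",(533,282)),("",(608,273)),("",(630,397)),("",(553,406)),):print(n,np.round(ray("top",np.array(q)/s,30),0))
for q in((243,440),(375,555),(449,464)):print("side tray",np.round(ray("side",np.array(q)/s,14),0))
for q in((508,206),(622,250),(586,298),(468,247)):print("side bin",np.round(ray("side",np.array(q)/s,30),0))
for n,q,z in(("bottle",(347,226),140),("tip",(435,230),55),("rack",(515,240),31),("beaker",(438,379),40),("turq",(380,293),42),("red",(390,335),42)):print(n,np.round(ray("top",np.array(q)/s,z),0))
E
```

```text
[[285.0, 168.6], [309.5, 184.6], [258.3, 188.8], [339.6, 203.7], [286.0, 207.4], [287.9, 250.5]]
[280.4 182.6] [650. -38.  42.] tri [650.4 -39.   37.6] 0.8
[315.2 183.6] [ 646. -164.   42.] tri [ 645.3 -164.3   39.1] 1.0
[314.  212.2] [ 542. -157.   42.] tri [ 541.5 -157.5   38. ] 1.1
[279.8 213.7] [537. -35.  42.] tri [537.1 -35.4  38.1] 0.7
[247.4 241.3] [439.  80.  42.] tri [438.8  79.7  37. ] 1.1
[312.9 244.6] [ 427. -150.   42.] tri [ 426.4 -150.5   38.7] 1.0
lens (array([497., 288., 156.]), np.float64(1.2))
knobtop (array([445., 251., 213.]), np.float64(0.7))
post (array([698., 420., 181.]), np.float64(1.5))
foot [696.7189588  418.93946435  11.        ]
trayfar L [642. 361.  14.]
tray far R [649. 182.  14.]
near R [365. 171.  14.]
near L [356. 351.  14.]
bin [ 659. -259.   30.]
 [ 680. -434.   30.]
 [ 394. -466.   30.]
 [ 374. -293.   30.]
side tray [642. 366.  14.]
side tray [354. 352.  14.]
side tray [363. 174.  14.]
side bin [ 664. -427.   30.]
side bin [ 389. -456.   30.]
side bin [ 376. -276.   30.]
side bin [ 646. -247.   30.]
bottle [764. 164. 140.]
tip [779. -32.  55.]
rack [ 760. -221.   31.]
beaker [435. -36.  40.]
turq [633.  96.  42.]
red [535.  72.  42.]
```

```bash
python3 -m crank '[{"z":-0.02},{"z":-0.04},{"z":-0.063},{"z":-0.063},{"z":-0.063}]'
python3 -m crank '[{"x":0.02,"y":-0.028},{"x":0.04,"y":-0.056},{"x":0.06,"y":-0.084},{"x":0.08,"y":-0.112},{"x":0.1,"y":-0.14}]' 
python3 -m crank '[{"x":0.02,"y":-0.028},{"x":0.04,"y":-0.056},{"x":0.06,"y":-0.084},{"x":0.08,"y":-0.112},{"x":0.1,"y":-0.14}]' 
python3 -m crank '[{"x":0.02,"y":-0.028},{"x":0.04,"y":-0.056},{"x":0.06,"y":-0.084},{"x":0.08,"y":-0.112},{"x":0.1,"y":-0.14}]'
python3 -m crank '[{"x":0.02,"y":-0.028},{"x":0.04,"y":-0.056},{"x":0.06,"y":-0.084},{"x":0.08,"y":-0.112},{"x":0.1,"y":-0.14}]'
python3 - <<'E'
from h import *
s=state();print({k:np.round(s[k],2).tolist() for k in("time_s","ee_pos","ee_rot","force","qpos")})
c=camera_model("wrist");im=grab_frame("wrist");np.save("w1.npy",im)
import pickle;pickle.dump(c,open("w1.pkl","wb"))
cv2.imwrite("pics/w1.png",im[:,:,::-1]);K,R,t=P("wrist",c);print(K.round(1).tolist(),(-R.T@t).round(0),R.round(2).tolist(),proj("wrist",[445,253,225],c))
E
```

```text
{'time_s': 0.1, 'ee_pos': [151.49, -554.25, 227.19], 'ee_rot': [-179.91, -0.0, 15.29], 'force': [0.33, 0.12, 0.06], 'qpos': [-75.86, 18.35, 89.7, -0.0, 72.04, -1.15]}
[[325.3, 0.0, 249.1], [0.0, 325.3, 192.3], [0.0, 0.0, 1.0]] [ 229. -533.  385.] [[0.26, -0.96, -0.0], [-0.92, -0.25, 0.29], [-0.28, -0.07, -0.96]] [-6193.1505163  -3889.66940782]validation failed for argument at $[0]...
validation failed for argument at $[0]...
validation failed for argument at $[0]...
validation failed for argument at $[0]...
validation failed for argument at $[0]...
```

View pics/w1.png

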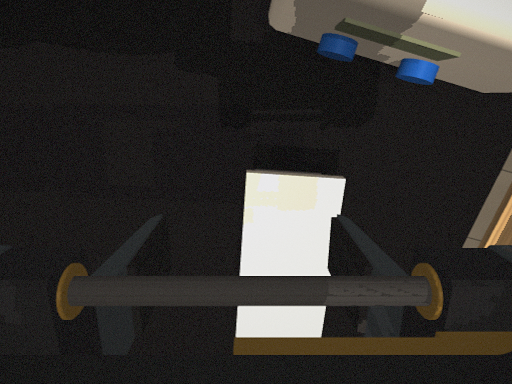

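The moves were refused because every row needs all five keys. The wrist picture shows only the bench near the start, with a white block at (290,250).

```bash
python3 -m crank '[{"grip":0.06,"x":0,"y":0,"z":-0.03,"yaw":0},{"grip":0.06,"x":0,"y":0,"z":-0.06,"yaw":-0.1},{"grip":0.06,"x":0,"y":0,"z":-0.063,"yaw":-0.2},{"grip":0.06,"x":0,"y":0,"z":-0.063,"yaw":-0.267},{"grip":0.06,"x":0,"y":0,"z":-0.063,"yaw":-0.267}]' 20
python3 - <<'E'
from h import *
s=state();print({k:np.round(s[k],2).tolist() for k in("time_s","ee_pos","ee_rot","force","qpos")})
E
```

```text
time_s: 0.57
ee_pos: [151.6, -554.7, 291.4]
ee_rot: [180.0, 0.0, 30.6]
force: [-0.4, 1.0, 0.4]
gripper_width: 61.5
gripper_force: 0.0
{'time_s': 0.57, 'ee_pos': [151.59, -554.71, 291.39], 'ee_rot': [179.95, 0.02, 30.65], 'force': [-0.41, 1.04, 0.41], 'qpos': [-75.86, 16.47, 83.18, -0.0, 80.3, -16.51]}
```

```bash
python3 -m crank '[{"grip":0.06,"x":0.035,"y":-0.027,"z":0,"yaw":0},{"grip":0.06,"x":0.07,"y":-0.055,"z":0,"yaw":0},{"grip":0.06,"x":0.1,"y":-0.082,"z":0,"yaw":0},{"grip":0.06,"x":0.133,"y":-0.109,"z":0,"yaw":0},{"grip":0.06,"x":0.133,"y":-0.109,"z":0,"yaw":0}]' | head -2
python3 -m crank '[{"grip":0.06,"x":0.035,"y":-0.027,"z":0,"yaw":0},{"grip":0.06,"x":0.07,"y":-0.055,"z":0,"yaw":0},{"grip":0.06,"x":0.1,"y":-0.082,"z":0,"yaw":0},{"grip":0.06,"x":0.133,"y":-0.109,"z":0,"yaw":0},{"grip":0.06,"x":0.133,"y":-0.109,"z":0,"yaw":0}]' | head -2
python3 -m crank '[{"grip":0.06,"x":0.035,"y":-0.027,"z":0,"yaw":0},{"grip":0.06,"x":0.07,"y":-0.055,"z":0,"yaw":0},{"grip":0.06,"x":0.1,"y":-0.082,"z":0,"yaw":0},{"grip":0.06,"x":0.133,"y":-0.109,"z":0,"yaw":0},{"grip":0.06,"x":0.133,"y":-0.109,"z":0,"yaw":0}]' | head -2
python3 -m crank '[{"grip":0.06,"x":0.035,"y":-0.027,"z":0,"yaw":0},{"grip":0.06,"x":0.07,"y":-0.055,"z":0,"yaw":0},{"grip":0.06,"x":0.1,"y":-0.082,"z":0,"yaw":0},{"grip":0.06,"x":0.133,"y":-0.109,"z":0,"yaw":0},{"grip":0.06,"x":0.133,"y":-0.109,"z":0,"yaw":0}]' | head -3
cat >> h.py <<'E'
import pickle
def wshot(name):
    c=camera_model("wrist");im=grab_frame("wrist");np.save(name+".npy",im);pickle.dump(c,open(name+".pkl","wb"));cv2.imwrite(f"pics/{name}.png",im[:,:,::-1]);return im,c
def go(x,y,z,yaw=None):
    s=state();p=np.array(s["ee_pos"]);w=np.radians(s["ee_rot"][2]);d=np.array([x,y,z])-p
    a=0 if yaw is None else (np.radians(yaw)-w+np.pi)%(2*np.pi)-np.pi
    return dict(x=round(d[0]*np.cos(w)+d[1]*np.sin(w)),y=round(d[0]*np.sin(w)-d[1]*np.cos(w)),z=round(-d[2]),yaw=round(-a,3))
E
python3 - <<'E'
from h import *
im,c=wshot("w2");print(proj("wrist",[445,253,225],c),go(446,253,290,33))
E
```

```text
time_s: 0.98
ee_pos: [211.2, -387.3, 290.6]
time_s: 1.4
ee_pos: [270.4, -226.8, 290.7]
time_s: 1.82
ee_pos: [330.2, -65.4, 290.8]
time_s: 2.23
ee_pos: [390.1, 95.5, 290.4]
ee_rot: [-179.9, -0.1, 30.8]
[76.11407404 16.01066709] {'x': 130, 'y': -108, 'z': 0, 'yaw': np.float64(-0.038)}
```

View pics/w2.png

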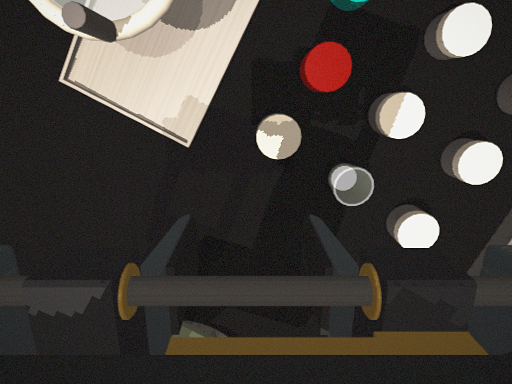

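The knob top is at (74,15), against (76,16) predicted from top and side triangulation, so the three views agree. I'll move over it, descend and grip.

```bash
python3 -m crank '[{"grip":0.06,"x":0.035,"y":-0.027,"z":0,"yaw":0},{"grip":0.06,"x":0.07,"y":-0.055,"z":0,"yaw":-0.02},{"grip":0.06,"x":0.1,"y":-0.082,"z":0,"yaw":-0.04},{"grip":0.06,"x":0.128,"y":-0.107,"z":0,"yaw":-0.04},{"grip":0.06,"x":0.128,"y":-0.107,"z":0,"yaw":-0.04}]' | head -3
python3 - <<'E'
from h import *
im,c=wshot("w3");print(proj("wrist",[445,252,225],c),go(445,252,205,33))
T=grab_frame("top");np.save("t1.npy",T)
cv2.imwrite("pics/w3.png",cv2.resize(np.hstack([im,T])[:,:,::-1],(800,300)))
E
```

```text
time_s: 2.7
ee_pos: [446.4, 252.0, 289.6]
ee_rot: [-179.9, -0.1, 33.0]
[248.77296564 213.47488785] {'x': 2, 'y': -2, 'z': 85, 'yaw': np.float64(-0.001)}
```

View pics/w3.png

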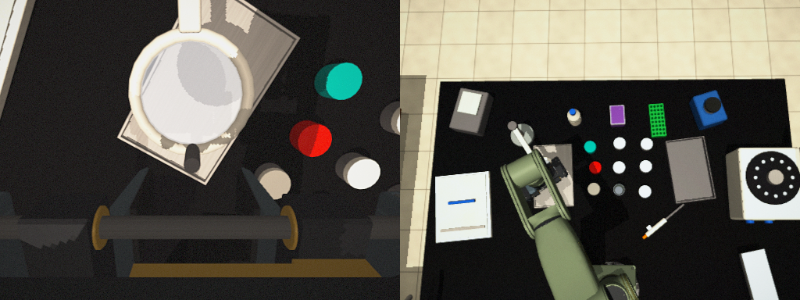

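The knob is at (192,160) in the composite, centred between the fingers. I'll descend and close.

```bash
python3 -m crank '[{"grip":0.06,"x":0,"y":0,"z":0.03,"yaw":0},{"grip":0.06,"x":0,"y":0,"z":0.06,"yaw":0},{"grip":0.06,"x":0,"y":0,"z":0.085,"yaw":0},{"grip":0.06,"x":0,"y":0,"z":0.085,"yaw":0},{"grip":0.06,"x":0,"y":0,"z":0.085,"yaw":0}]' 20
python3 -m crank '[{"grip":0.01,"x":0,"y":0,"z":0,"yaw":0},{"grip":0.01,"x":0,"y":0,"z":0,"yaw":0},{"grip":0.01,"x":0,"y":0,"z":0,"yaw":0},{"grip":0.01,"x":0,"y":0,"z":0,"yaw":0},{"grip":0.01,"x":0,"y":0,"z":0,"yaw":0}]' 20
python3 -m crank '[{"grip":0.01,"x":0,"y":0,"z":0,"yaw":0},{"grip":0.01,"x":0,"y":0,"z":0,"yaw":0},{"grip":0.01,"x":0,"y":0,"z":0,"yaw":0},{"grip":0.01,"x":0,"y":0,"z":0,"yaw":0},{"grip":0.01,"x":0,"y":0,"z":0,"yaw":0}]' 20
```

```text
time_s: 3.22
ee_pos: [443.2, 246.1, 205.6]
ee_rot: [180.0, 0.2, 32.7]
force: [0.2, -0.1, -0.5]
gripper_width: 60.1
gripper_force: 0.0
time_s: 3.63
ee_pos: [443.8, 248.7, 206.7]
ee_rot: [180.0, -0.1, 32.9]
force: [-1.0, -0.5, -0.7]
gripper_width: 29.7
gripper_force: 0.0
time_s: 4.05
ee_pos: [443.5, 248.9, 206.2]
ee_rot: [-180.0, -0.0, 32.9]
force: [-1.4, 1.5, 2.8]
gripper_width: 15.6
gripper_force: 20.0
```

```bash
python3 -m crank '[{"grip":0.01,"x":0.0004,"y":0.015,"z":0,"yaw":-0.05},{"grip":0.01,"x":0.0015,"y":0.03,"z":0,"yaw":-0.1},{"grip":0.01,"x":0.0034,"y":0.0448,"z":0,"yaw":-0.15},{"grip":0.01,"x":0.006,"y":0.0596,"z":0,"yaw":-0.2},{"grip":0.01,"x":0.0093,"y":0.0742,"z":0,"yaw":-0.25}]' 25
python3 -m crank '[{"grip":0.01,"x":0.0004,"y":0.015,"z":0,"yaw":-0.05},{"grip":0.01,"x":0.0015,"y":0.03,"z":0,"yaw":-0.1},{"grip":0.01,"x":0.0034,"y":0.0448,"z":0,"yaw":-0.15},{"grip":0.01,"x":0.006,"y":0.0596,"z":0,"yaw":-0.2},{"grip":0.01,"x":0.0093,"y":0.0742,"z":0,"yaw":-0.25}]' 25
```

```text
time_s: 4.47
ee_pos: [493.7, 192.7, 206.3]
ee_rot: [180.0, -0.4, 47.3]
force: [3.7, 8.5, -1.0]
gripper_width: 15.2
gripper_force: 25.0
time_s: 4.88
ee_pos: [555.1, 151.0, 206.2]
ee_rot: [179.9, -0.6, 61.6]
force: [4.8, 13.4, -1.2]
gripper_width: 15.9
gripper_force: 25.0
```

```bash
python3 -m crank '[{"grip":0.01,"x":0.0014,"y":0.015,"z":0,"yaw":-0.05},{"grip":0.01,"x":0.0035,"y":0.03,"z":0,"yaw":-0.1},{"grip":0.01,"x":0.0064,"y":0.0448,"z":0,"yaw":-0.15},{"grip":0.01,"x":0.01,"y":0.0596,"z":0,"yaw":-0.2},{"grip":0.01,"x":0.0133,"y":0.0742,"z":0,"yaw":-0.25}]' 25
python3 -m crank '[{"grip":0.01,"x":0.0014,"y":0.015,"z":0,"yaw":-0.05},{"grip":0.01,"x":0.003,"y":0.03,"z":0,"yaw":-0.1},{"grip":0.01,"x":0.005,"y":0.0448,"z":0,"yaw":-0.15},{"grip":0.01,"x":0.0075,"y":0.0596,"z":0,"yaw":-0.2},{"grip":0.01,"x":0.011,"y":0.0742,"z":0,"yaw":-0.25}]' 25
```

```text
time_s: 5.3
ee_pos: [624.9, 125.5, 206.3]
ee_rot: [180.0, -0.2, 76.0]
force: [-0.7, 6.9, 2.6]
gripper_width: 15.1
gripper_force: 25.0
time_s: 5.72
ee_pos: [699.0, 117.7, 206.3]
ee_rot: [-180.0, -0.1, 90.3]
force: [-1.2, 3.9, 4.2]
gripper_width: 15.2
gripper_force: 25.0
```

```bash
python3 -m crank '[{"grip":0.01,"x":0.0008,"y":0.015,"z":0,"yaw":-0.05},{"grip":0.01,"x":0.002,"y":0.03,"z":0,"yaw":-0.1},{"grip":0.01,"x":0.004,"y":0.0448,"z":0,"yaw":-0.15},{"grip":0.01,"x":0.0065,"y":0.0596,"z":0,"yaw":-0.2},{"grip":0.01,"x":0.01,"y":0.0742,"z":0,"yaw":-0.25}]' 25
python3 -m crank '[{"grip":0.01,"x":0.0004,"y":0.015,"z":0,"yaw":-0.05},{"grip":0.01,"x":0.0015,"y":0.03,"z":0,"yaw":-0.1},{"grip":0.01,"x":0.0025,"y":0.038,"z":0,"yaw":-0.13},{"grip":0.01,"x":0.0025,"y":0.038,"z":0,"yaw":-0.13},{"grip":0.01,"x":0.0025,"y":0.038,"z":0,"yaw":-0.13}]' 25
```

```text
time_s: 6.13
ee_pos: [772.9, 128.0, 206.3]
ee_rot: [-180.0, -0.1, 104.6]
force: [-2.4, 3.1, 3.6]
gripper_width: 15.0
gripper_force: 25.0
time_s: 6.55
ee_pos: [809.8, 140.3, 206.3]
ee_rot: [179.8, -0.1, 112.0]
force: [0.1, 5.1, 2.9]
gripper_width: 15.4
gripper_force: 25.0
```

```bash
python3 -m crank '[{"grip":0.05,"x":0,"y":0,"z":0,"yaw":0},{"grip":0.05,"x":0,"y":0,"z":0,"yaw":0},{"grip":0.05,"x":0,"y":0,"z":0,"yaw":0},{"grip":0.05,"x":0,"y":0,"z":-0.025,"yaw":0},{"grip":0.05,"x":0,"y":0,"z":-0.055,"yaw":0}]' 25 |head -2
python3 -m crank '[{"grip":0.06,"x":0,"y":0,"z":-0.01,"yaw":0.1},{"grip":0.06,"x":-0.01,"y":-0.04,"z":-0.01,"yaw":0.2},{"grip":0.06,"x":-0.02,"y":-0.08,"z":-0.01,"yaw":0.3},{"grip":0.06,"x":-0.025,"y":-0.12,"z":-0.01,"yaw":0.384},{"grip":0.06,"x":-0.03,"y":-0.146,"z":-0.01,"yaw":0.384}]' 25
python3 - <<'E'
from h import *
from scipy.optimize import least_squares
p=np.array([(443.6,248.8),(493.7,192.7),(555.1,151),(624.9,125.5),(699,117.7),(772.9,128),(809.8,140.3)])
r=least_squares(lambda q:np.hypot(*(p-q[:2]).T)-q[2],[697,419,300]);print(r.x,r.fun.round(1))
r=least_squares(lambda q:np.hypot(*(p-q[:2]).T)-300,[697,419]);print(r.x,r.fun.round(1))
T=grab_frame("top");np.save("t2.npy",T);cv2.imwrite("pics/t2.png",cv2.resize(T[80:300,100:420,::-1],(800,550)))
print(state()["force"])
for c,s in white(T,200):
    if 230<c[0]<330 and 170<c[1]<255: print(c.round(1),ray("top",c,42).round(0))
E
```

```text
time_s: 6.97
ee_pos: [807.3, 137.6, 257.1]
time_s: 7.38
ee_pos: [681.1, 54.0, 270.6]
ee_rot: [-179.8, 0.1, 89.7]
force: [0.8, 0.1, 0.4]
gripper_width: 60.2
gripper_force: 0.0
[694.06811505 422.27454005 304.71212122] [-0.   0.   0.1  0.  -0.1 -0.1  0.1]
[692.66684106 417.23567954] [ 0.7  0.  -0.3 -0.5 -0.4  0.2  0.7]
[-4.38704595 -1.33118306 -0.10978837]
[315.2 183.6] [ 646. -164.   42.]
[314.  212.2] [ 542. -157.   42.]
[312.9 244.6] [ 427. -150.   42.]
```

View pics/t2.png

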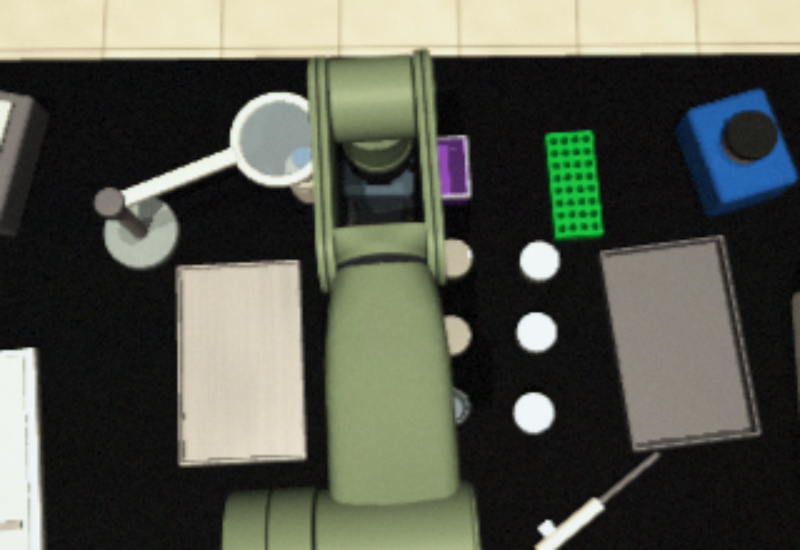

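The lens now lies at (278,140) in the crop, clear of the tray (177–306, 261–465). I'll go to the first pot at (650,-39) and check it with the wrist camera.

```bash
cat >> h.py <<'E'
def pot(x,y,name="wp",r=45,z=42):
    "lid centre near (x,y) seen from the wrist; prints shift from TCP"
    im,c=wshot(name);K,R,t=P("wrist",c)
    g=im.min(2);sat=im.max(2).astype(int)-im.min(2)
    m=((g>95)&(sat<70)).astype(np.uint8);p=proj("wrist",[x,y,z],c)
    k,l,s,cc=cv2.connectedComponentsWithStats(m);best=None
    for i in range(1,k):
        if s[i,4]<300: continue
        cn=max(cv2.findContours((l==i).astype(np.uint8),0,2)[0],key=cv2.contourArea)
        W=np.array([ray("wrist",q,z,c)[:2] for q in cv2.convexHull(cn)[:,0].astype(float)]).astype(np.float32)
        (cx,cy),rad=cv2.minEnclosingCircle(W)
        d=np.hypot(cx-x,cy-y)
        if 18<rad<40 and d<r: print("lid",round(cx,1),round(cy,1),"rad",round(rad,1),s[i,:4].tolist())
    e=state();print("t",round(e["time_s"],1),"ee",np.round(e["ee_pos"],1),"rot",np.round(e["ee_rot"],1),"pred px",p.round(0))
def weigh(n=6):
    f=[]
    for _ in range(n): grab_frame("wrist");f.append(state()["force"])
    f=np.array(f);print("F",f.mean(0).round(2),"sd",f.std(0).round(2))
E
python3 -m crank '[{"grip":0.085,"x":-0.02,"y":-0.01,"z":0.04,"yaw":0},{"grip":0.085,"x":-0.04,"y":-0.02,"z":0.07,"yaw":0},{"grip":0.085,"x":-0.06,"y":-0.03,"z":0.1,"yaw":0},{"grip":0.085,"x":-0.08,"y":-0.031,"z":0.12,"yaw":0},{"grip":0.085,"x":-0.093,"y":-0.031,"z":0.15,"yaw":0}]' 30 |head -2
python3 -m crank '[{"grip":0.085,"x":0,"y":0,"z":0,"yaw":0},{"grip":0.085,"x":0,"y":0,"z":0,"yaw":0},{"grip":0.085,"x":0,"y":0,"z":0,"yaw":0},{"grip":0.085,"x":0,"y":0,"z":0,"yaw":0},{"grip":0.085,"x":0,"y":0,"z":0,"yaw":0}]' 30 |head -2
python3 - <<'E'
from h import *
pot(650,-39,"p1");weigh()
E
```

```text
time_s: 7.85
ee_pos: [653.2, -39.0, 121.1]
time_s: 8.27
ee_pos: [654.8, -35.8, 122.9]
lid 646.6 -35.6 rad 29.0 [203, 169, 72, 71]
t 8.3 ee [654.6 -35.8 122.7] rot [179.8   0.   90. ] pred px [243. 209.]
F [ 0.18  0.11 -0.12] sd [0.21 0.25 0.21]
```

View pics/p1.png

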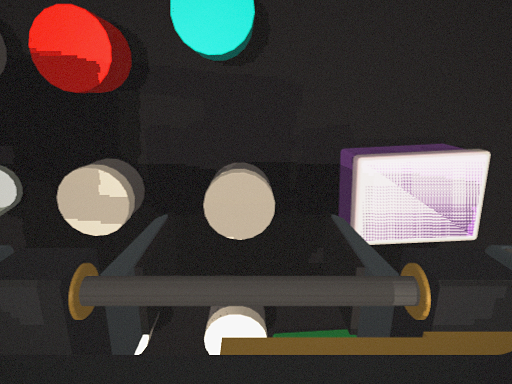

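The pot lid is at (239,205), between the fingers. Wrist gives (647,-36) and top gives (650,-39), both within tolerance, so I'll grasp.

```bash
python3 -m crank '[{"grip":0.085,"x":-0.001,"y":-0.007,"z":0.02,"yaw":0},{"grip":0.085,"x":-0.001,"y":-0.007,"z":0.05,"yaw":0},{"grip":0.085,"x":-0.001,"y":-0.007,"z":0.08,"yaw":0},{"grip":0.085,"x":-0.001,"y":-0.007,"z":0.1,"yaw":0},{"grip":0.085,"x":-0.001,"y":-0.007,"z":0.1,"yaw":0}]' 40 |head -2
python3 -m crank '[{"grip":0.045,"x":0,"y":0,"z":0,"yaw":0},{"grip":0.045,"x":0,"y":0,"z":0,"yaw":0},{"grip":0.045,"x":0,"y":0,"z":0,"yaw":0},{"grip":0.045,"x":0,"y":0,"z":0,"yaw":0},{"grip":0.045,"x":0,"y":0,"z":0,"yaw":0}]' 40
python3 -m crank '[{"grip":0.045,"x":0,"y":0,"z":0,"yaw":0},{"grip":0.045,"x":0,"y":0,"z":0,"yaw":0},{"grip":0.045,"x":0,"y":0,"z":-0.02,"yaw":0},{"grip":0.045,"x":0,"y":0,"z":-0.04,"yaw":0},{"grip":0.045,"x":0,"y":0,"z":-0.06,"yaw":0}]' 40
python3 -m crank '[{"grip":0.045,"x":0,"y":0,"z":0,"yaw":0},{"grip":0.045,"x":0,"y":0,"z":0,"yaw":0},{"grip":0.045,"x":0,"y":0,"z":0,"yaw":0},{"grip":0.045,"x":0,"y":0,"z":0,"yaw":0},{"grip":0.045,"x":0,"y":0,"z":0,"yaw":0}]' 40
python3 -c "
from h import *
weigh()
S=1/2.5
for q in((178,266),(299,261),(306,460),(179,465)):print('tray',ray('top',np.array(q)*S+[100,80],14).round(0))
for q in((600,252),(722,236),(760,434),(635,450)):print('bin',ray('top',np.array(q)*S+[100,80],30).round(0))
"
```

```text
time_s: 9.03
ee_pos: [643.1, -37.4, 16.3]
time_s: 9.45
ee_pos: [647.4, -37.7, 22.5]
ee_rot: [179.9, 0.0, 89.9]
force: [-0.5, -0.7, 2.5]
gripper_width: 55.4
gripper_force: 40.0
time_s: 9.87
ee_pos: [645.8, -37.6, 80.8]
ee_rot: [-179.9, -0.0, 89.9]
force: [-0.1, 0.3, -1.5]
gripper_width: 55.4
gripper_force: 40.0
time_s: 10.28
ee_pos: [645.6, -37.6, 79.2]
ee_rot: [-179.8, -0.0, 89.9]
force: [-0.1, -0.3, -2.0]
gripper_width: 55.5
gripper_force: 40.0
F [-0.09  0.29 -2.77] sd [0.36 0.45 0.29]
tray [644. 363.  14.]
tray [651. 184.  14.]
tray [362. 170.  14.]
tray [355. 351.  14.]
bin [ 658. -255.   30.]
bin [ 681. -433.   30.]
bin [ 396. -469.   30.]
bin [ 374. -293.   30.]
```

First pot reads about 270 g, so either place will do. I'll put it in the bin.

```bash
python3 -m crank '[{"grip":0.045,"x":0,"y":0,"z":-0.02,"yaw":0},{"grip":0.045,"x":-0.03,"y":-0.005,"z":-0.02,"yaw":0},{"grip":0.045,"x":-0.065,"y":-0.01,"z":-0.02,"yaw":0},{"grip":0.045,"x":-0.1,"y":-0.015,"z":-0.02,"yaw":0},{"grip":0.045,"x":-0.137,"y":-0.02,"z":-0.02,"yaw":0}]' 40 | grep -E "pos|width"
python3 -m crank '[{"grip":0.045,"x":-0.035,"y":-0.005,"z":0,"yaw":0},{"grip":0.045,"x":-0.07,"y":-0.01,"z":0,"yaw":0},{"grip":0.045,"x":-0.1,"y":-0.015,"z":0,"yaw":0},{"grip":0.045,"x":-0.137,"y":-0.02,"z":0,"yaw":0},{"grip":0.045,"x":-0.137,"y":-0.02,"z":0,"yaw":0}]' 40 | grep -E "pos|width"
python3 -m crank '[{"grip":0.045,"x":0,"y":0,"z":0,"yaw":0},{"grip":0.045,"x":0,"y":0,"z":0.02,"yaw":0},{"grip":0.045,"x":0,"y":0,"z":0.04,"yaw":0},{"grip":0.045,"x":0,"y":0,"z":0.06,"yaw":0},{"grip":0.045,"x":0,"y":0,"z":0.06,"yaw":0}]' 40
python3 -c "
from h import *
weigh(8);print(go(606,-311,27,90));im,c=wshot('pl1')"
```

```text
ee_pos: [626.2, -175.4, 101.2]
gripper_width: 55.1
ee_pos: [605.2, -318.7, 101.0]
gripper_width: 55.2
time_s: 11.83
ee_pos: [603.8, -308.7, 36.6]
ee_rot: [-179.6, -0.3, 90.0]
force: [-1.2, 1.0, -2.9]
gripper_width: 55.5
gripper_force: 40.0
F [ 0.13  0.31 -2.54] sd [0.31 0.44 0.29]
{'x': 1, 'y': -1, 'z': 15, 'yaw': np.float64(-0.001)}
```

View pics/pl1.png

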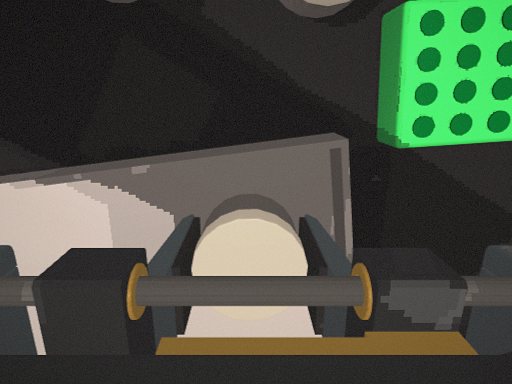

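The pot (250,265) hangs inside the bin with the far wall at x≈345, clear of the finger. I'll lower and release.

```bash
python3 -m crank '[{"grip":0.045,"x":0,"y":0,"z":0.006,"yaw":0},{"grip":0.045,"x":0,"y":0,"z":0.012,"yaw":0},{"grip":0.045,"x":0,"y":0,"z":0.014,"yaw":0},{"grip":0.045,"x":0,"y":0,"z":0.015,"yaw":0},{"grip":0.045,"x":0,"y":0,"z":0.015,"yaw":0}]' 40 | grep -E "pos|force"
python3 -m crank '[{"grip":0.066,"x":0,"y":0,"z":0,"yaw":0},{"grip":0.066,"x":0,"y":0,"z":0,"yaw":0},{"grip":0.066,"x":0,"y":0,"z":0,"yaw":0},{"grip":0.066,"x":0,"y":0,"z":0,"yaw":0},{"grip":0.066,"x":0,"y":0,"z":0,"yaw":0}]' 40 | grep -E "pos|width|force"
python3 -m crank '[{"grip":0.066,"x":0,"y":0,"z":-0.02,"yaw":0},{"grip":0.066,"x":0,"y":0,"z":-0.06,"yaw":0},{"grip":0.085,"x":0,"y":0,"z":-0.095,"yaw":0},{"grip":0.085,"x":0.04,"y":0.01,"z":-0.095,"yaw":0},{"grip":0.085,"x":0.08,"y":0.02,"z":-0.095,"yaw":0}]' 40 | grep -E "pos|width|force"
python3 -m crank '[{"grip":0.085,"x":0.035,"y":0.01,"z":0,"yaw":0},{"grip":0.085,"x":0.067,"y":0.02,"z":0,"yaw":0},{"grip":0.085,"x":0.067,"y":0.02,"z":0,"yaw":0},{"grip":0.085,"x":0.067,"y":0.02,"z":0,"yaw":0},{"grip":0.085,"x":0.067,"y":0.02,"z":0,"yaw":0}]' 40 | grep -E "pos|width|force"
python3 -c "
from h import *
pot(646,-164,'p2');weigh();print(go(646,-164,22,90))
T=grab_frame('top')
for c,s in white(T,110):
    if 230<c[0]<390 and 170<c[1]<255: print(c.round(1),ray('top',c,42).round(0),s[4])"
```

```text
ee_pos: [605.8, -311.4, 26.5]
force: [-3.2, 1.8, 3.6]
gripper_force: 40.0
ee_pos: [606.4, -311.6, 25.8]
force: [0.0, 0.9, -0.1]
gripper_width: 66.1
gripper_force: 0.0
ee_pos: [628.0, -233.4, 124.2]
force: [0.1, 0.9, -0.6]
gripper_width: 82.7
gripper_force: 0.0
ee_pos: [646.4, -164.9, 120.8]
force: [0.3, -0.3, -0.6]
gripper_width: 84.9
gripper_force: 0.0
lid 642.5 -160.9 rad 29.3 [208, 164, 74, 73]
t 14.0 ee [ 646.2 -165.5  120.8] rot [-180.     0.    89.9] pred px [249. 205.]
F [ 0.35 -0.09 -0.4 ] sd [0.37 0.19 0.17]
{'x': 2, 'y': 0, 'z': 99, 'yaw': np.float64(-0.002)}
[279.5 213.6] [537. -34.  42.] 168
[247.3 241.2] [440.  80.  42.] 200
[279.6 243. ] [433. -33.  42.] 77
```

```bash
python3 -m crank '[{"grip":0.085,"x":0.003,"y":-0.002,"z":0.02,"yaw":0},{"grip":0.085,"x":0.003,"y":-0.002,"z":0.05,"yaw":0},{"grip":0.085,"x":0.003,"y":-0.002,"z":0.08,"yaw":0},{"grip":0.085,"x":0.003,"y":-0.002,"z":0.099,"yaw":0},{"grip":0.085,"x":0.003,"y":-0.002,"z":0.099,"yaw":0}]' 40 |head -2
python3 -m crank '[{"grip":0.045,"x":0,"y":0,"z":0,"yaw":0},{"grip":0.045,"x":0,"y":0,"z":0,"yaw":0},{"grip":0.045,"x":0,"y":0,"z":0,"yaw":0},{"grip":0.045,"x":0,"y":0,"z":0,"yaw":0},{"grip":0.045,"x":0,"y":0,"z":0,"yaw":0}]' 40 | grep -E "pos|width|force"
python3 -m crank '[{"grip":0.045,"x":0,"y":0,"z":0,"yaw":0},{"grip":0.045,"x":0,"y":0,"z":0,"yaw":0},{"grip":0.045,"x":0,"y":0,"z":-0.02,"yaw":0},{"grip":0.045,"x":0,"y":0,"z":-0.04,"yaw":0},{"grip":0.045,"x":0,"y":0,"z":-0.06,"yaw":0}]' 40 | grep -E "pos|width|force"
python3 -m crank '[{"grip":0.045,"x":0,"y":0,"z":0,"yaw":0},{"grip":0.045,"x":0,"y":0,"z":0,"yaw":0},{"grip":0.045,"x":0,"y":0,"z":0,"yaw":0},{"grip":0.045,"x":0,"y":0,"z":0,"yaw":0},{"grip":0.045,"x":0,"y":0,"z":0,"yaw":0}]' 40 | grep -E "pos|width|force"
python3 -c "
from h import *
weigh(8);print('bin',go(616.5,-390.5,100,90),go(522,-322,100,90),'tray',go(585,240,100,90))
"
```

```text
time_s: 14.77
ee_pos: [641.1, -161.0, 17.3]
ee_pos: [644.1, -161.8, 23.5]
force: [-3.1, -0.7, 4.8]
gripper_width: 55.3
gripper_force: 40.0
ee_pos: [644.1, -161.4, 82.1]
force: [0.3, -0.2, -3.4]
gripper_width: 55.8
gripper_force: 40.0
ee_pos: [643.5, -161.4, 80.2]
force: [0.1, 1.1, -2.9]
gripper_width: 55.3
gripper_force: 40.0
F [ 0.11  0.05 -3.01] sd [0.67 0.35 0.51]
bin {'x': -229, 'y': -28, 'z': -18, 'yaw': np.float64(-0.001)} {'x': -160, 'y': -122, 'z': -18, 'yaw': np.float64(-0.001)} tray {'x': 402, 'y': -60, 'z': -18, 'yaw': np.float64(-0.001)}
```

```bash
python3 -c "
from h import *
weigh(20)
"
```

```text
F [ 0.03 -0.04 -3.33] sd [0.44 0.44 0.43]
```

Second pot reads about 305–315 g, so it goes in the tray.

```bash
python3 -m crank '[{"grip":0.045,"x":0,"y":-0.01,"z":-0.02,"yaw":0},{"grip":0.045,"x":0.035,"y":-0.02,"z":-0.02,"yaw":0},{"grip":0.045,"x":0.07,"y":-0.03,"z":-0.02,"yaw":0},{"grip":0.045,"x":0.105,"y":-0.04,"z":-0.02,"yaw":0},{"grip":0.045,"x":0.14,"y":-0.0535,"z":-0.02,"yaw":0}]' 40 | grep -E "pos|width"
python3 -m crank '[{"grip":0.045,"x":0.035,"y":0,"z":0,"yaw":0},{"grip":0.045,"x":0.07,"y":0,"z":0,"yaw":0},{"grip":0.045,"x":0.1,"y":0,"z":0,"yaw":0},{"grip":0.045,"x":0.13,"y":0,"z":0,"yaw":0},{"grip":0.045,"x":0.13,"y":0,"z":0,"yaw":0}]' 40 | grep -E "pos|width"
python3 -m crank '[{"grip":0.045,"x":0.035,"y":0,"z":0,"yaw":0},{"grip":0.045,"x":0.07,"y":0,"z":0,"yaw":0},{"grip":0.045,"x":0.1,"y":0,"z":0,"yaw":0},{"grip":0.045,"x":0.122,"y":0,"z":0,"yaw":0},{"grip":0.045,"x":0.122,"y":0,"z":0,"yaw":0}]' 40 | grep -E "pos|width"
python3 -m crank '[{"grip":0.045,"x":0,"y":0,"z":0,"yaw":0},{"grip":0.045,"x":0,"y":0,"z":0.02,"yaw":0},{"grip":0.045,"x":0,"y":0,"z":0.04,"yaw":0},{"grip":0.045,"x":0,"y":0,"z":0.06,"yaw":0},{"grip":0.045,"x":0,"y":0,"z":0.06,"yaw":0}]' 40
python3 -c "
from h import *
weigh(6);print(go(590,231,27,90));im,c=wshot('pl2')"
```

```text
ee_pos: [591.1, -20.4, 102.2]
gripper_width: 55.2
ee_pos: [591.3, 113.8, 102.3]
gripper_width: 55.7
ee_pos: [591.5, 234.7, 102.0]
gripper_width: 55.5
time_s: 19.08
ee_pos: [588.5, 227.8, 38.0]
ee_rot: [-179.5, 0.2, 89.9]
force: [-0.9, -0.9, -3.6]
gripper_width: 55.2
gripper_force: 40.0
F [ 0.14  0.28 -3.23] sd [0.3  0.42 0.48]
{'x': 1, 'y': -2, 'z': 17, 'yaw': np.float64(-0.001)}
```

View pics/pl2.png

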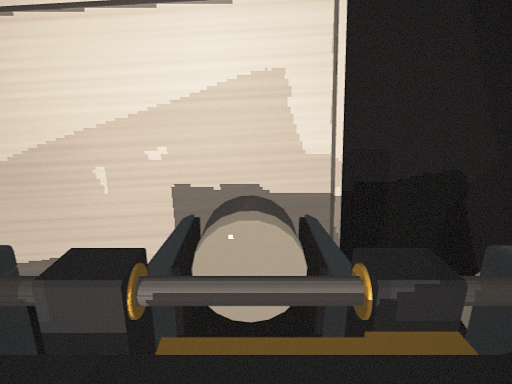

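The pot (250,265) is over the tray floor with the far wall at x≈338. I'll lower, release and move to the pot at (439,80).

```bash
python3 -m crank '[{"grip":0.045,"x":0,"y":0,"z":0.006,"yaw":0},{"grip":0.045,"x":0,"y":0,"z":0.012,"yaw":0},{"grip":0.045,"x":0,"y":0,"z":0.015,"yaw":0},{"grip":0.045,"x":0,"y":0,"z":0.0165,"yaw":0},{"grip":0.045,"x":0,"y":0,"z":0.0165,"yaw":0}]' 40 | grep -E "pos|force"
python3 -m crank '[{"grip":0.066,"x":0,"y":0,"z":0,"yaw":0},{"grip":0.066,"x":0,"y":0,"z":0,"yaw":0},{"grip":0.066,"x":0,"y":0,"z":0,"yaw":0},{"grip":0.066,"x":0,"y":0,"z":0,"yaw":0},{"grip":0.066,"x":0,"y":0,"z":0,"yaw":0}]' 40 | grep -E "pos|width|force"
python3 -m crank '[{"grip":0.066,"x":0,"y":0,"z":-0.02,"yaw":0},{"grip":0.066,"x":0,"y":0,"z":-0.06,"yaw":0},{"grip":0.085,"x":0,"y":0,"z":-0.095,"yaw":0},{"grip":0.085,"x":-0.025,"y":-0.025,"z":-0.095,"yaw":0},{"grip":0.085,"x":-0.05,"y":-0.05,"z":-0.095,"yaw":0}]' 40 | grep -E "pos|width|force"
python3 -m crank '[{"grip":0.085,"x":-0.025,"y":-0.025,"z":0,"yaw":0},{"grip":0.085,"x":-0.05,"y":-0.05,"z":0,"yaw":0},{"grip":0.085,"x":-0.075,"y":-0.075,"z":0,"yaw":0},{"grip":0.085,"x":-0.1,"y":-0.1,"z":0,"yaw":0},{"grip":0.085,"x":-0.1,"y":-0.1,"z":0,"yaw":0}]' 40 | grep -E "pos"
python3 -m crank '[{"grip":0.085,"x":0,"y":0,"z":0,"yaw":0},{"grip":0.085,"x":0,"y":0,"z":0,"yaw":0},{"grip":0.085,"x":0,"y":0,"z":0,"yaw":0},{"grip":0.085,"x":0,"y":0,"z":0,"yaw":0},{"grip":0.085,"x":0,"y":0,"z":0,"yaw":0}]' 40 | grep -E "pos"
python3 -c "
from h import *
pot(439,80,'p3');weigh(12);print(go(439,80,22.5,90))
T=grab_frame('top')
for c,s in white(T,110):
    if 230<c[0]<390 and 170<c[1]<255: print(c.round(1),ray('top',c,42).round(0),s[4])"
```

```text
ee_pos: [591.1, 230.4, 27.4]
force: [-5.0, -1.0, 10.9]
gripper_force: 40.0
ee_pos: [591.3, 230.4, 25.1]
force: [0.1, -0.7, -0.3]
gripper_width: 65.6
gripper_force: 0.0
ee_pos: [543.5, 181.3, 122.9]
force: [0.1, -1.1, -0.2]
gripper_width: 82.9
gripper_force: 0.0
ee_pos: [435.0, 77.4, 119.7]
ee_pos: [442.0, 81.2, 120.3]
lid 435.9 82.8 rad 28.8 [206, 168, 72, 71]
t 21.6 ee [441.8  81.1 120.3] rot [-180.    0.   90.] pred px [246. 208.]
F [-0.24  0.06 -0.07] sd [0.57 0.43 0.47]
{'x': -1, 'y': -2, 'z': 98, 'yaw': np.float64(-0.001)}
[314.3 212.4] [ 541. -157.   42.] 201
[280.2 213.5] [538. -36.  42.] 195
[240.5 229. ] [483. 104.  42.] 416
[313.2 244.7] [ 427. -151.   42.] 209
[279.6 243. ] [433. -33.  42.] 76
```

```bash
python3 -m crank '[{"grip":0.085,"x":0,"y":-0.004,"z":0.02,"yaw":0},{"grip":0.085,"x":0,"y":-0.004,"z":0.05,"yaw":0},{"grip":0.085,"x":0,"y":-0.004,"z":0.08,"yaw":0},{"grip":0.085,"x":0,"y":-0.004,"z":0.098,"yaw":0},{"grip":0.085,"x":0,"y":-0.004,"z":0.098,"yaw":0}]' 40 |head -2
python3 -m crank '[{"grip":0.045,"x":0,"y":0,"z":0,"yaw":0},{"grip":0.045,"x":0,"y":0,"z":0,"yaw":0},{"grip":0.045,"x":0,"y":0,"z":0,"yaw":0},{"grip":0.045,"x":0,"y":0,"z":0,"yaw":0},{"grip":0.045,"x":0,"y":0,"z":0,"yaw":0}]' 40 | grep -E "pos|width|force"
python3 -m crank '[{"grip":0.045,"x":0,"y":0,"z":0,"yaw":0},{"grip":0.045,"x":0,"y":0,"z":0,"yaw":0},{"grip":0.045,"x":0,"y":0,"z":-0.02,"yaw":0},{"grip":0.045,"x":0,"y":0,"z":-0.04,"yaw":0},{"grip":0.045,"x":0,"y":0,"z":-0.06,"yaw":0}]' 40 | grep -E "pos|width|force"
python3 -m crank '[{"grip":0.045,"x":0,"y":0,"z":0,"yaw":0},{"grip":0.045,"x":0,"y":0,"z":0,"yaw":0},{"grip":0.045,"x":0,"y":0,"z":0,"yaw":0},{"grip":0.045,"x":0,"y":0,"z":0,"yaw":0},{"grip":0.045,"x":0,"y":0,"z":0,"yaw":0}]' 40 | grep -E "pos|width|force"
python3 -c "
from h import *
weigh(12);print('bin',go(616.5,-390.5,100,90),go(522,-322,100,90),'tray',go(505,227,100,90),go(420,223,100,90))
"
```

```text
time_s: 22.63
ee_pos: [434.5, 80.1, 19.5]
ee_pos: [436.6, 80.6, 23.3]
force: [-1.6, 0.5, 3.9]
gripper_width: 55.4
gripper_force: 40.0
ee_pos: [436.6, 80.5, 82.9]
force: [-0.2, -0.1, -4.0]
gripper_width: 55.5
gripper_force: 40.0
ee_pos: [436.3, 80.4, 81.2]
force: [0.5, 0.2, -4.9]
gripper_width: 55.5
gripper_force: 40.0
F [-0.37  0.28 -4.12] sd [0.44 0.59 0.34]
bin {'x': -471, 'y': 180, 'z': -18, 'yaw': np.float64(-0.001)} {'x': -402, 'y': 85, 'z': -18, 'yaw': np.float64(-0.001)} tray {'x': 146, 'y': 68, 'z': -18, 'yaw': np.float64(-0.001)} {'x': 142, 'y': -17, 'z': -18, 'yaw': np.float64(-0.001)}
```

About 415 g, so this one is heavy and goes in the tray at (420,223).

```bash
python3 -m crank '[{"grip":0.045,"x":0,"y":0,"z":-0.02,"yaw":0},{"grip":0.045,"x":0.035,"y":-0.005,"z":-0.02,"yaw":0},{"grip":0.045,"x":0.07,"y":-0.01,"z":-0.02,"yaw":0},{"grip":0.045,"x":0.105,"y":-0.017,"z":-0.02,"yaw":0},{"grip":0.045,"x":0.142,"y":-0.017,"z":-0.02,"yaw":0}]' 40 | grep -E "pos|width"
python3 -m crank '[{"grip":0.045,"x":0,"y":0,"z":0,"yaw":0},{"grip":0.045,"x":0,"y":0,"z":0.02,"yaw":0},{"grip":0.045,"x":0,"y":0,"z":0.04,"yaw":0},{"grip":0.045,"x":0,"y":0,"z":0.055,"yaw":0},{"grip":0.045,"x":0,"y":0,"z":0.055,"yaw":0}]' 40| grep -E "pos|width"
python3 -m crank '[{"grip":0.045,"x":0,"y":0,"z":0,"yaw":0},{"grip":0.045,"x":0,"y":0,"z":0,"yaw":0},{"grip":0.045,"x":0,"y":0,"z":0,"yaw":0},{"grip":0.045,"x":0,"y":0,"z":0,"yaw":0},{"grip":0.045,"x":0,"y":0,"z":0,"yaw":0}]' 40 | grep -E "pos|width"
python3 -c "
from h import *
weigh(6);print(go(420,223,27.5,90))"
```

```text
ee_pos: [418.7, 223.3, 102.4]
gripper_width: 55.3
ee_pos: [418.3, 221.5, 44.9]
gripper_width: 55.2
ee_pos: [420.9, 222.8, 48.2]
gripper_width: 55.3
F [-0.12 -0.12 -4.48] sd [0.44 0.45 0.48]
{'x': 0, 'y': 0, 'z': 20, 'yaw': np.float64(-0.001)}
```

```bash
python3 -m crank '[{"grip":0.045,"x":0,"y":0,"z":0.006,"yaw":0},{"grip":0.045,"x":0,"y":0,"z":0.012,"yaw":0},{"grip":0.045,"x":0,"y":0,"z":0.017,"yaw":0},{"grip":0.045,"x":0,"y":0,"z":0.02,"yaw":0},{"grip":0.045,"x":0,"y":0,"z":0.02,"yaw":0}]' 40 | grep -E "pos|force"
python3 -m crank '[{"grip":0.066,"x":0,"y":0,"z":0,"yaw":0},{"grip":0.066,"x":0,"y":0,"z":0,"yaw":0},{"grip":0.066,"x":0,"y":0,"z":0,"yaw":0},{"grip":0.066,"x":0,"y":0,"z":0,"yaw":0},{"grip":0.066,"x":0,"y":0,"z":0,"yaw":0}]' 40 | grep -E "pos|width|force"
python3 -m crank '[{"grip":0.066,"x":0,"y":0,"z":-0.02,"yaw":0},{"grip":0.066,"x":0,"y":0,"z":-0.06,"yaw":0},{"grip":0.085,"x":0,"y":0,"z":-0.095,"yaw":0},{"grip":0.085,"x":-0.03,"y":0.015,"z":-0.095,"yaw":0},{"grip":0.085,"x":-0.06,"y":0.03,"z":-0.095,"yaw":0}]' 40 | grep -E "pos|width|force"
python3 -m crank '[{"grip":0.085,"x":-0.035,"y":0.015,"z":0,"yaw":0},{"grip":0.085,"x":-0.07,"y":0.03,"z":0,"yaw":0},{"grip":0.085,"x":-0.105,"y":0.045,"z":0,"yaw":0},{"grip":0.085,"x":-0.14,"y":0.06,"z":0,"yaw":0},{"grip":0.085,"x":-0.14,"y":0.06,"z":0,"yaw":0}]' 40 | grep -E "pos"
python3 -m crank '[{"grip":0.085,"x":-0.03,"y":0.01,"z":0,"yaw":0},{"grip":0.085,"x":-0.057,"y":0.026,"z":0,"yaw":0},{"grip":0.085,"x":-0.057,"y":0.026,"z":0,"yaw":0},{"grip":0.085,"x":-0.057,"y":0.026,"z":0,"yaw":0},{"grip":0.085,"x":-0.057,"y":0.026,"z":0,"yaw":0}]' 40 | grep -E "pos"
python3 -c "
from h import *
pot(537,-35,'p4');weigh(8);print(go(537,-35,22.5,90))
T=grab_frame('top')
for c,s in white(T,110):
    if 130<c[0]<390 and 170<c[1]<255: print(c.round(1),ray('top',c,42).round(0),s[4])"
```

```text
ee_pos: [419.9, 222.3, 27.4]
force: [-1.2, -0.7, 1.5]
gripper_force: 40.0
ee_pos: [420.6, 222.7, 27.5]
force: [0.1, 0.4, -0.8]
gripper_width: 65.6
gripper_force: 0.0
ee_pos: [451.9, 163.5, 125.0]
force: [0.1, 0.1, -0.3]
gripper_width: 82.7
gripper_force: 0.0
ee_pos: [513.0, 17.3, 122.7]
ee_pos: [535.5, -34.0, 122.1]
lid 534.0 -30.2 rad 31.1 [212, 161, 73, 78]
t 28.2 ee [535.4 -33.6 122.2] rot [-179.9   -0.    90. ] pred px [252. 207.]
F [-0.21 -0.01 -0.12] sd [0.54 0.39 0.52]
{'x': -1, 'y': 1, 'z': 100, 'yaw': np.float64(-0.0)}
[156.7 175.7] [678. 411.  42.] 428
[284.8 192. ] [616. -54.  42.] 414
[314.3 212.5] [ 541. -158.   42.] 202
[312.3 243.9] [ 430. -148.   42.] 235
```

```bash
python3 -m crank '[{"grip":0.085,"x":0.001,"y":0,"z":0.02,"yaw":0},{"grip":0.085,"x":0.001,"y":0,"z":0.05,"yaw":0},{"grip":0.085,"x":0.001,"y":0,"z":0.08,"yaw":0},{"grip":0.085,"x":0.001,"y":0,"z":0.099,"yaw":0},{"grip":0.085,"x":0.001,"y":0,"z":0.099,"yaw":0}]' 40 |head -2
python3 -m crank '[{"grip":0.045,"x":0,"y":0,"z":0,"yaw":0},{"grip":0.045,"x":0,"y":0,"z":0,"yaw":0},{"grip":0.045,"x":0,"y":0,"z":0,"yaw":0},{"grip":0.045,"x":0,"y":0,"z":0,"yaw":0},{"grip":0.045,"x":0,"y":0,"z":0,"yaw":0}]' 40 | grep -E "pos|width|force"
python3 -m crank '[{"grip":0.045,"x":0,"y":0,"z":0,"yaw":0},{"grip":0.045,"x":0,"y":0,"z":0,"yaw":0},{"grip":0.045,"x":0,"y":0,"z":-0.02,"yaw":0},{"grip":0.045,"x":0,"y":0,"z":-0.04,"yaw":0},{"grip":0.045,"x":0,"y":0,"z":-0.06,"yaw":0}]' 40 | grep -E "pos|width|force"
python3 -m crank '[{"grip":0.045,"x":0,"y":0,"z":0,"yaw":0},{"grip":0.045,"x":0,"y":0,"z":0,"yaw":0},{"grip":0.045,"x":0,"y":0,"z":0,"yaw":0},{"grip":0.045,"x":0,"y":0,"z":0,"yaw":0},{"grip":0.045,"x":0,"y":0,"z":0,"yaw":0}]' 40 | grep -E "pos|width|force"
python3 -c "
from h import *
weigh(12);print('bin',go(616.5,-390.5,100,90),go(522,-322,100,90),'tray',go(505,227,100,90),go(501,307,100,90))
"
```

```text
time_s: 29.03
ee_pos: [533.0, -33.2, 19.8]
ee_pos: [536.5, -33.6, 24.6]
force: [-0.9, 0.8, 2.9]
gripper_width: 55.8
gripper_force: 40.0
ee_pos: [535.8, -33.5, 84.0]
force: [1.3, 0.1, -0.8]
gripper_width: 55.4
gripper_force: 40.0
ee_pos: [535.3, -33.4, 82.2]
force: [-0.5, -0.6, -0.2]
gripper_width: 55.6
gripper_force: 40.0
F [-0.04 -0.3  -1.22] sd [0.48 0.54 0.63]
bin {'x': -357, 'y': 81, 'z': -17, 'yaw': np.float64(-0.001)} {'x': -288, 'y': -14, 'z': -17, 'yaw': np.float64(-0.001)} tray {'x': 260, 'y': -31, 'z': -17, 'yaw': np.float64(-0.001)} {'x': 340, 'y': -35, 'z': -17, 'yaw': np.float64(-0.001)}
```

About 115 g, so this one is light and goes in the bin at (438,-333).

```bash
python3 -m crank '[{"grip":0.045,"x":0,"y":0,"z":-0.02,"yaw":0},{"grip":0.045,"x":-0.035,"y":-0.01,"z":-0.02,"yaw":0},{"grip":0.045,"x":-0.07,"y":-0.02,"z":-0.02,"yaw":0},{"grip":0.045,"x":-0.105,"y":-0.03,"z":-0.02,"yaw":0},{"grip":0.045,"x":-0.14,"y":-0.04,"z":-0.02,"yaw":0}]' 40 | grep -E "pos|width"
python3 -m crank '[{"grip":0.045,"x":-0.035,"y":-0.015,"z":0,"yaw":0},{"grip":0.045,"x":-0.07,"y":-0.03,"z":0,"yaw":0},{"grip":0.045,"x":-0.105,"y":-0.045,"z":0,"yaw":0},{"grip":0.045,"x":-0.14,"y":-0.058,"z":0,"yaw":0},{"grip":0.045,"x":-0.16,"y":-0.058,"z":0,"yaw":0}]' 40 | grep -E "pos|width"
python3 -m crank '[{"grip":0.045,"x":0,"y":0,"z":0,"yaw":0},{"grip":0.045,"x":0,"y":0,"z":0.02,"yaw":0},{"grip":0.045,"x":0,"y":0,"z":0.04,"yaw":0},{"grip":0.045,"x":0,"y":0,"z":0.055,"yaw":0},{"grip":0.045,"x":0,"y":0,"z":0.055,"yaw":0}]' 40| grep -E "pos|width"
python3 -m crank '[{"grip":0.045,"x":0,"y":0,"z":0,"yaw":0},{"grip":0.045,"x":0,"y":0,"z":0,"yaw":0},{"grip":0.045,"x":0,"y":0,"z":0,"yaw":0},{"grip":0.045,"x":0,"y":0,"z":0,"yaw":0},{"grip":0.045,"x":0,"y":0,"z":0,"yaw":0}]' 40 | grep -E "pos|width"
python3 -c "
from h import *
weigh(6);print(go(438,-333,28,90))"
```

```text
ee_pos: [495.5, -174.7, 103.7]
gripper_width: 55.4
ee_pos: [435.3, -336.5, 103.6]
gripper_width: 55.4
ee_pos: [436.0, -331.2, 45.6]
gripper_width: 55.6
ee_pos: [438.3, -333.6, 49.3]
gripper_width: 55.5
F [ 0.14 -0.22 -1.35] sd [0.24 0.52 0.3 ]
{'x': 0, 'y': 0, 'z': 21, 'yaw': np.float64(-0.001)}
```

```bash
python3 -m crank '[{"grip":0.045,"x":0,"y":0,"z":0.006,"yaw":0},{"grip":0.045,"x":0,"y":0,"z":0.012,"yaw":0},{"grip":0.045,"x":0,"y":0,"z":0.018,"yaw":0},{"grip":0.045,"x":0,"y":0,"z":0.021,"yaw":0},{"grip":0.045,"x":0,"y":0,"z":0.021,"yaw":0}]' 40 | grep -E "pos|force"
python3 -m crank '[{"grip":0.066,"x":0,"y":0,"z":0,"yaw":0},{"grip":0.066,"x":0,"y":0,"z":0,"yaw":0},{"grip":0.066,"x":0,"y":0,"z":0,"yaw":0},{"grip":0.066,"x":0,"y":0,"z":0,"yaw":0},{"grip":0.066,"x":0,"y":0,"z":0,"yaw":0}]' 40 | grep -E "pos|width|force"
python3 -m crank '[{"grip":0.066,"x":0,"y":0,"z":-0.02,"yaw":0},{"grip":0.066,"x":0,"y":0,"z":-0.06,"yaw":0},{"grip":0.085,"x":0,"y":0,"z":-0.095,"yaw":0},{"grip":0.085,"x":0.03,"y":0,"z":-0.095,"yaw":0},{"grip":0.085,"x":0.06,"y":0,"z":-0.095,"yaw":0}]' 40 | grep -E "pos|width|force"
python3 -m crank '[{"grip":0.085,"x":0.035,"y":-0.01,"z":0,"yaw":0},{"grip":0.085,"x":0.07,"y":-0.0125,"z":0,"yaw":0},{"grip":0.085,"x":0.1,"y":-0.0125,"z":0,"yaw":0},{"grip":0.085,"x":0.124,"y":-0.0125,"z":0,"yaw":0},{"grip":0.085,"x":0.124,"y":-0.0125,"z":0,"yaw":0}]' 40 | grep -E "pos"
python3 -m crank '[{"grip":0.085,"x":0,"y":0,"z":0,"yaw":0},{"grip":0.085,"x":0,"y":0,"z":0,"yaw":0},{"grip":0.085,"x":0,"y":0,"z":0,"yaw":0},{"grip":0.085,"x":0,"y":0,"z":0,"yaw":0},{"grip":0.085,"x":0,"y":0,"z":0,"yaw":0}]' 40 | grep -E "pos"
python3 -c "
from h import *
pot(427,-150,'p5');weigh(8);print(go(426,-149,23,90))
T=grab_frame('top')
for c,s in white(T,110):
    if 130<c[0]<390 and 170<c[1]<255: print(c.round(1),ray('top',c,42).round(0),s[4])"
```

```text
ee_pos: [437.4, -333.2, 28.5]
force: [-2.5, 2.7, 12.1]
gripper_force: 40.0
ee_pos: [437.7, -333.4, 27.1]
force: [0.3, -0.5, 0.0]
gripper_width: 65.9
gripper_force: 0.0
ee_pos: [439.4, -274.7, 124.8]
force: [-0.3, 1.3, -0.7]
gripper_width: 82.7
gripper_force: 0.0
ee_pos: [424.3, -145.9, 122.2]
ee_pos: [425.6, -150.3, 122.3]
lid 423.8 -147.5 rad 29.0 [212, 165, 72, 72]
t 35.0 ee [ 425.5 -150.1  122.3] rot [-180.     0.    89.9] pred px [251. 205.]
F [ 0.06 -0.19  0.18] sd [0.59 0.42 0.44]
{'x': 0, 'y': 1, 'z': 99, 'yaw': np.float64(-0.001)}
[156.7 175.7] [678. 411.  42.] 429
[314.  208.5] [ 555. -157.   42.] 79
[330.5 234.8] [ 461. -213.   42.] 421
[279.6 243. ] [433. -33.  42.] 76
```

```bash
python3 -m crank '[{"grip":0.085,"x":0.001,"y":0,"z":0.02,"yaw":0},{"grip":0.085,"x":0.001,"y":0,"z":0.05,"yaw":0},{"grip":0.085,"x":0.001,"y":0,"z":0.08,"yaw":0},{"grip":0.085,"x":0.001,"y":0,"z":0.099,"yaw":0},{"grip":0.085,"x":0.001,"y":0,"z":0.099,"yaw":0}]' 40 |head -2
python3 -m crank '[{"grip":0.045,"x":0,"y":0,"z":0,"yaw":0},{"grip":0.045,"x":0,"y":0,"z":0,"yaw":0},{"grip":0.045,"x":0,"y":0,"z":0,"yaw":0},{"grip":0.045,"x":0,"y":0,"z":0,"yaw":0},{"grip":0.045,"x":0,"y":0,"z":0,"yaw":0}]' 40 | grep -E "pos|width|force"
python3 -m crank '[{"grip":0.045,"x":0,"y":0,"z":0,"yaw":0},{"grip":0.045,"x":0,"y":0,"z":0,"yaw":0},{"grip":0.045,"x":0,"y":0,"z":-0.02,"yaw":0},{"grip":0.045,"x":0,"y":0,"z":-0.04,"yaw":0},{"grip":0.045,"x":0,"y":0,"z":-0.06,"yaw":0}]' 40 | grep -E "pos|width|force"
python3 -m crank '[{"grip":0.045,"x":0,"y":0,"z":0,"yaw":0},{"grip":0.045,"x":0,"y":0,"z":0,"yaw":0},{"grip":0.045,"x":0,"y":0,"z":0,"yaw":0},{"grip":0.045,"x":0,"y":0,"z":0,"yaw":0},{"grip":0.045,"x":0,"y":0,"z":0,"yaw":0}]' 40 | grep -E "pos|width|force"
python3 -c "
from h import *
weigh(12);print('bin',go(616.5,-390.5,100,90),go(522,-322,100,90),'tray',go(505,227,100,90),go(501,307,100,90))
"
```

```text
time_s: 35.85
ee_pos: [422.8, -147.3, 20.4]
ee_pos: [425.9, -148.6, 24.5]
force: [-1.6, 0.2, 3.5]
gripper_width: 55.2
gripper_force: 40.0
ee_pos: [425.2, -148.3, 84.2]
force: [1.1, -2.1, -1.2]
gripper_width: 55.5
gripper_force: 40.0
ee_pos: [424.7, -148.1, 82.4]
force: [0.3, -0.2, -1.5]
gripper_width: 55.2
gripper_force: 40.0
F [-0.07  0.03 -1.04] sd [0.46 0.51 0.43]
bin {'x': -242, 'y': 191, 'z': -17, 'yaw': np.float64(-0.001)} {'x': -173, 'y': 97, 'z': -17, 'yaw': np.float64(-0.001)} tray {'x': 375, 'y': 79, 'z': -17, 'yaw': np.float64(-0.001)} {'x': 455, 'y': 75, 'z': -17, 'yaw': np.float64(-0.001)}
```

About 110 g, so this one is light and goes in the bin at (532,-402).

```bash
python3 -m crank '[{"grip":0.045,"x":0,"y":0,"z":-0.02,"yaw":0},{"grip":0.045,"x":-0.035,"y":0.015,"z":-0.02,"yaw":0},{"grip":0.045,"x":-0.07,"y":0.03,"z":-0.02,"yaw":0},{"grip":0.045,"x":-0.1,"y":0.045,"z":-0.02,"yaw":0},{"grip":0.045,"x":-0.13,"y":0.06,"z":-0.02,"yaw":0}]' 40 | grep -E "pos|width"
python3 -m crank '[{"grip":0.045,"x":-0.035,"y":0.015,"z":0,"yaw":0},{"grip":0.045,"x":-0.07,"y":0.03,"z":0,"yaw":0},{"grip":0.045,"x":-0.1,"y":0.047,"z":0,"yaw":0},{"grip":0.045,"x":-0.124,"y":0.047,"z":0,"yaw":0},{"grip":0.045,"x":-0.124,"y":0.047,"z":0,"yaw":0}]' 40 | grep -E "pos|width"
python3 -m crank '[{"grip":0.045,"x":0,"y":0,"z":0,"yaw":0},{"grip":0.045,"x":0,"y":0,"z":0.02,"yaw":0},{"grip":0.045,"x":0,"y":0,"z":0.04,"yaw":0},{"grip":0.045,"x":0,"y":0,"z":0.055,"yaw":0},{"grip":0.045,"x":0,"y":0,"z":0.055,"yaw":0}]' 40| grep -E "pos|width"
python3 -m crank '[{"grip":0.045,"x":0,"y":0,"z":0,"yaw":0},{"grip":0.045,"x":0,"y":0,"z":0,"yaw":0},{"grip":0.045,"x":0,"y":0,"z":0,"yaw":0},{"grip":0.045,"x":0,"y":0,"z":0,"yaw":0},{"grip":0.045,"x":0,"y":0,"z":0,"yaw":0}]' 40 | grep -E "pos|width"
python3 -c "
from h import *
weigh(6);print(go(532,-402,28.5,90))"
```

```text
ee_pos: [485.9, -280.0, 103.7]
gripper_width: 55.2
ee_pos: [532.9, -407.5, 102.8]
gripper_width: 55.7
ee_pos: [529.9, -399.5, 45.0]
gripper_width: 55.5
ee_pos: [532.7, -402.7, 49.5]
gripper_width: 55.3
F [-0.04 -0.13 -1.23] sd [0.51 0.42 0.48]
{'x': 1, 'y': 0, 'z': 20, 'yaw': np.float64(-0.001)}
```

```bash
python3 -m crank '[{"grip":0.045,"x":0,"y":0,"z":0.006,"yaw":0},{"grip":0.045,"x":0,"y":0,"z":0.012,"yaw":0},{"grip":0.045,"x":0,"y":0,"z":0.018,"yaw":0},{"grip":0.045,"x":0,"y":0,"z":0.0205,"yaw":0},{"grip":0.045,"x":0,"y":0,"z":0.0205,"yaw":0}]' 40 | grep -E "pos|force"
python3 -m crank '[{"grip":0.066,"x":0,"y":0,"z":0,"yaw":0},{"grip":0.066,"x":0,"y":0,"z":0,"yaw":0},{"grip":0.066,"x":0,"y":0,"z":0,"yaw":0},{"grip":0.066,"x":0,"y":0,"z":0,"yaw":0},{"grip":0.066,"x":0,"y":0,"z":0,"yaw":0}]' 40 | grep -E "pos|width|force"
python3 -m crank '[{"grip":0.066,"x":0,"y":0,"z":-0.02,"yaw":0},{"grip":0.066,"x":0,"y":0,"z":-0.06,"yaw":0},{"grip":0.085,"x":0,"y":0,"z":-0.095,"yaw":0},{"grip":0.085,"x":0.03,"y":0,"z":-0.095,"yaw":0},{"grip":0.085,"x":0.06,"y":0,"z":-0.095,"yaw":0}]' 40 | grep -E "pos|width|force"
python3 -m crank '[{"grip":0.085,"x":0.035,"y":0.004,"z":0,"yaw":0},{"grip":0.085,"x":0.07,"y":0.008,"z":0,"yaw":0},{"grip":0.085,"x":0.105,"y":0.008,"z":0,"yaw":0},{"grip":0.085,"x":0.14,"y":0.008,"z":0,"yaw":0},{"grip":0.085,"x":0.165,"y":0.008,"z":0,"yaw":0}]' 40 | grep -E "pos"
python3 -m crank '[{"grip":0.085,"x":0.022,"y":0,"z":0,"yaw":0},{"grip":0.085,"x":0.022,"y":0,"z":0,"yaw":0},{"grip":0.085,"x":0.022,"y":0,"z":0,"yaw":0},{"grip":0.085,"x":0.022,"y":0,"z":0,"yaw":0},{"grip":0.085,"x":0.022,"y":0,"z":0,"yaw":0}]' 40 | grep -E "pos"
python3 -c "
from h import *
pot(540,-156,'p6');weigh(8);print(go(540,-155.5,23,90))"
```

```text
ee_pos: [531.8, -402.3, 28.4]
force: [-1.7, 1.6, 5.7]
gripper_force: 40.0
ee_pos: [532.2, -402.5, 27.6]
force: [0.6, -0.3, 0.2]
gripper_width: 65.8
gripper_force: 0.0
ee_pos: [533.7, -344.1, 125.8]
force: [-0.4, 0.8, -0.5]
gripper_width: 82.9
gripper_force: 0.0
ee_pos: [540.0, -174.8, 122.9]
ee_pos: [540.6, -156.6, 122.9]
lid 538.7 -153.2 rad 29.8 [211, 163, 72, 74]
t 41.8 ee [ 540.6 -156.6  122.9] rot [180.    0.   89.9] pred px [249. 204.]
F [ 0.26  0.05 -0.08] sd [0.41 0.47 0.66]
{'x': 0, 'y': 0, 'z': 100, 'yaw': np.float64(-0.001)}
```

```bash
python3 -m crank '[{"grip":0.085,"x":0.001,"y":0,"z":0.02,"yaw":0},{"grip":0.085,"x":0.001,"y":0,"z":0.05,"yaw":0},{"grip":0.085,"x":0.001,"y":0,"z":0.08,"yaw":0},{"grip":0.085,"x":0.001,"y":0,"z":0.1,"yaw":0},{"grip":0.085,"x":0.001,"y":0,"z":0.1,"yaw":0}]' 40 |head -2
python3 -m crank '[{"grip":0.045,"x":0,"y":0,"z":0,"yaw":0},{"grip":0.045,"x":0,"y":0,"z":0,"yaw":0},{"grip":0.045,"x":0,"y":0,"z":0,"yaw":0},{"grip":0.045,"x":0,"y":0,"z":0,"yaw":0},{"grip":0.045,"x":0,"y":0,"z":0,"yaw":0}]' 40 | grep -E "pos|width|force"
python3 -m crank '[{"grip":0.045,"x":0,"y":0,"z":0,"yaw":0},{"grip":0.045,"x":0,"y":0,"z":0,"yaw":0},{"grip":0.045,"x":0,"y":0,"z":-0.02,"yaw":0},{"grip":0.045,"x":0,"y":0,"z":-0.04,"yaw":0},{"grip":0.045,"x":0,"y":0,"z":-0.06,"yaw":0}]' 40 | grep -E "pos|width|force"
python3 -m crank '[{"grip":0.045,"x":0,"y":0,"z":0,"yaw":0},{"grip":0.045,"x":0,"y":0,"z":0,"yaw":0},{"grip":0.045,"x":0,"y":0,"z":0,"yaw":0},{"grip":0.045,"x":0,"y":0,"z":0,"yaw":0},{"grip":0.045,"x":0,"y":0,"z":0,"yaw":0}]' 40 | grep -E "pos|width|force"
python3 -c "
from h import *
weigh(12);print('bin',go(616.5,-390.5,100,90),go(522,-322,100,90),'tray',go(505,227,100,90),go(501,307,100,90))
"
```

```text
time_s: 42.62
ee_pos: [537.4, -153.6, 19.0]
ee_pos: [540.1, -154.6, 24.2]
force: [-2.5, 0.3, 5.1]
gripper_width: 55.6
gripper_force: 40.0
ee_pos: [540.1, -154.4, 83.4]
force: [0.4, -0.4, -2.3]
gripper_width: 55.1
gripper_force: 40.0
ee_pos: [539.6, -154.3, 81.5]
force: [-0.3, 0.2, -2.7]
gripper_width: 55.2
gripper_force: 40.0
F [-0.06 -0.06 -2.79] sd [0.58 0.68 0.63]
bin {'x': -236, 'y': 76, 'z': -17, 'yaw': np.float64(-0.001)} {'x': -168, 'y': -18, 'z': -17, 'yaw': np.float64(-0.001)} tray {'x': 381, 'y': -36, 'z': -17, 'yaw': np.float64(-0.001)} {'x': 461, 'y': -40, 'z': -17, 'yaw': np.float64(-0.001)}
```

```bash
python3 -c "
from h import *
weigh(20)"
```

```text
Traceback (most recent call last):
  File "h.py", line 42, in weigh
    for _ in range(n): grab_frame("wrist");f.append(state()["force"])
                       ~~~~~~~~~~^^^^^^^^^
ValueError: 200 camera calls are used up
```

The camera calls are spent, so I'll take the remaining force readings from held rows.

```bash
for i in 1 2 3 4 5 6 7 8; do
python3 -m crank '[{"grip":0.045,"x":0,"y":0,"z":0,"yaw":0},{"grip":0.045,"x":0,"y":0,"z":0,"yaw":0},{"grip":0.045,"x":0,"y":0,"z":0,"yaw":0},{"grip":0.045,"x":0,"y":0,"z":0,"yaw":0},{"grip":0.045,"x":0,"y":0,"z":0,"yaw":0}]' 40 | grep -E "^force"; done
```

```text
force: [0.7, -0.0, -3.1]
force: [0.0, -0.2, -3.1]
force: [0.7, 0.6, -2.2]
force: [0.0, -0.1, -3.1]
force: [0.8, -0.0, -2.6]
force: [-0.2, -0.2, -2.2]
force: [0.9, 0.1, -3.2]
force: [-0.4, 0.3, -3.4]
```

About 280 g, so either place will do. The tray has the roomier slot, at (501,305).

```bash
python3 -m crank '[{"grip":0.045,"x":0,"y":0,"z":-0.02,"yaw":0},{"grip":0.045,"x":0.035,"y":-0.01,"z":-0.02,"yaw":0},{"grip":0.045,"x":0.07,"y":-0.02,"z":-0.02,"yaw":0},{"grip":0.045,"x":0.105,"y":-0.03,"z":-0.02,"yaw":0},{"grip":0.045,"x":0.14,"y":-0.039,"z":-0.02,"yaw":0}]' 40 | grep -E "pos|width"
python3 -m crank '[{"grip":0.045,"x":0.035,"y":0,"z":0,"yaw":0},{"grip":0.045,"x":0.07,"y":0,"z":0,"yaw":0},{"grip":0.045,"x":0.105,"y":0,"z":0,"yaw":0},{"grip":0.045,"x":0.14,"y":0,"z":0,"yaw":0},{"grip":0.045,"x":0.165,"y":0,"z":0,"yaw":0}]' 40 | grep -E "pos|width"
python3 -m crank '[{"grip":0.045,"x":0.035,"y":0,"z":0,"yaw":0},{"grip":0.045,"x":0.07,"y":0,"z":0,"yaw":0},{"grip":0.045,"x":0.105,"y":0,"z":0,"yaw":0},{"grip":0.045,"x":0.14,"y":0,"z":0,"yaw":0},{"grip":0.045,"x":0.155,"y":0,"z":0,"yaw":0}]' 40 | grep -E "pos|width"
python3 -m crank '[{"grip":0.045,"x":0,"y":0,"z":0,"yaw":0},{"grip":0.045,"x":0,"y":0,"z":0.02,"yaw":0},{"grip":0.045,"x":0,"y":0,"z":0.04,"yaw":0},{"grip":0.045,"x":0,"y":0,"z":0.055,"yaw":0},{"grip":0.045,"x":0,"y":0,"z":0.055,"yaw":0}]' 40| grep -E "pos|width"
python3 -m crank '[{"grip":0.045,"x":0,"y":0,"z":0,"yaw":0},{"grip":0.045,"x":0,"y":0,"z":0,"yaw":0},{"grip":0.045,"x":0,"y":0,"z":0,"yaw":0},{"grip":0.045,"x":0,"y":0,"z":0,"yaw":0},{"grip":0.045,"x":0,"y":0,"z":0,"yaw":0}]' 40
python3 -c "
from h import *
print(go(501,305,28,90))"
```

```text
ee_pos: [500.8, -13.3, 103.1]
gripper_width: 55.2
ee_pos: [501.6, 153.3, 103.1]
gripper_width: 55.4
ee_pos: [502.1, 309.9, 103.0]
gripper_width: 55.4
ee_pos: [499.6, 302.9, 44.8]
gripper_width: 55.2
time_s: 50.83
ee_pos: [502.4, 305.6, 48.8]
ee_rot: [179.9, -0.0, 89.9]
force: [-0.3, 0.1, -2.9]
gripper_width: 55.3
gripper_force: 40.0
{'x': -1, 'y': -1, 'z': 21, 'yaw': np.float64(-0.001)}
```

```bash
python3 -m crank '[{"grip":0.045,"x":0,"y":0,"z":0.006,"yaw":0},{"grip":0.045,"x":0,"y":0,"z":0.012,"yaw":0},{"grip":0.045,"x":0,"y":0,"z":0.018,"yaw":0},{"grip":0.045,"x":0,"y":0,"z":0.0205,"yaw":0},{"grip":0.045,"x":0,"y":0,"z":0.0205,"yaw":0}]' 40 | grep -E "pos|force"
python3 -m crank '[{"grip":0.066,"x":0,"y":0,"z":0,"yaw":0},{"grip":0.066,"x":0,"y":0,"z":0,"yaw":0},{"grip":0.066,"x":0,"y":0,"z":0,"yaw":0},{"grip":0.066,"x":0,"y":0,"z":0,"yaw":0},{"grip":0.066,"x":0,"y":0,"z":0,"yaw":0}]' 40 | grep -E "pos|width|force"
python3 -m crank '[{"grip":0.066,"x":0,"y":0,"z":-0.02,"yaw":0},{"grip":0.066,"x":0,"y":0,"z":-0.05,"yaw":0},{"grip":0.066,"x":0,"y":0,"z":-0.08,"yaw":0},{"grip":0.066,"x":0,"y":0,"z":-0.1,"yaw":0},{"grip":0.066,"x":0,"y":0,"z":-0.12,"yaw":0}]' 25 | grep -E "pos|width|force"
python3 -m crank '[{"grip":0.066,"x":0,"y":0,"z":-0.03,"yaw":0},{"grip":0.066,"x":0,"y":0,"z":-0.06,"yaw":0},{"grip":0.066,"x":0,"y":0,"z":-0.09,"yaw":0},{"grip":0.066,"x":0,"y":0,"z":-0.122,"yaw":0},{"grip":0.066,"x":0,"y":0,"z":-0.122,"yaw":0}]' 25 | grep -E "pos|width"
python3 -m crank '[{"grip":0.06,"x":-0.03,"y":0.02,"z":0,"yaw":0},{"grip":0.06,"x":-0.06,"y":0.04,"z":0,"yaw":0},{"grip":0.06,"x":-0.09,"y":0.06,"z":0,"yaw":0},{"grip":0.06,"x":-0.12,"y":0.08,"z":0,"yaw":0},{"grip":0.06,"x":-0.14,"y":0.1,"z":0,"yaw":0}]' 25 | grep -E "pos|width"
python3 -m crank '[{"grip":0.06,"x":0,"y":0.03,"z":0,"yaw":0},{"grip":0.06,"x":0,"y":0.06,"z":0,"yaw":0},{"grip":0.06,"x":0,"y":0.09,"z":0,"yaw":0},{"grip":0.06,"x":0,"y":0.12,"z":0,"yaw":0},{"grip":0.06,"x":0,"y":0.12,"z":0,"yaw":0}]' 25 | grep -E "pos|width"
python3 -c "
from h import *
print(go(808,145,265,112))"
```

```text
ee_pos: [501.6, 305.3, 27.9]
force: [-2.8, 0.1, 5.4]
gripper_force: 40.0
ee_pos: [502.0, 305.5, 27.2]
force: [-0.2, -0.3, -0.1]
gripper_width: 66.0
gripper_force: 0.0
ee_pos: [502.2, 305.7, 149.0]
force: [0.9, 0.2, -0.2]
gripper_width: 66.0
gripper_force: 0.0
ee_pos: [504.5, 307.1, 276.5]
gripper_width: 66.0
ee_pos: [602.3, 162.7, 269.1]
gripper_width: 60.2
ee_pos: [726.1, 164.6, 265.7]
gripper_width: 60.1
{'x': -19, 'y': 82, 'z': 1, 'yaw': np.float64(-0.387)}
```

```bash
python3 -m crank '[{"grip":0.06,"x":-0.01,"y":0.03,"z":0,"yaw":-0.08},{"grip":0.06,"x":-0.019,"y":0.06,"z":0,"yaw":-0.16},{"grip":0.06,"x":-0.019,"y":0.082,"z":0,"yaw":-0.24},{"grip":0.06,"x":-0.019,"y":0.082,"z":0,"yaw":-0.32},{"grip":0.06,"x":-0.019,"y":0.082,"z":0,"yaw":-0.387}]' 25 | grep -E "pos|width"
python3 -m crank '[{"grip":0.06,"x":0,"y":0,"z":0,"yaw":0},{"grip":0.06,"x":0,"y":0,"z":0,"yaw":0},{"grip":0.06,"x":0,"y":0,"z":0,"yaw":0},{"grip":0.06,"x":0,"y":0,"z":0,"yaw":0},{"grip":0.06,"x":0,"y":0,"z":0,"yaw":0}]' 25 | grep -E "pos|rot"
python3 -c "
from h import *
print(go(808,145,206,112))"
```

```text
ee_pos: [804.3, 145.9, 266.7]
gripper_width: 60.5
ee_pos: [803.5, 146.4, 269.9]
ee_rot: [180.0, 0.0, 112.1]
{'x': -3, 'y': 4, 'z': 64, 'yaw': np.float64(0.002)}
```

```bash
python3 -m crank '[{"grip":0.06,"x":-0.003,"y":0.004,"z":0.015,"yaw":0},{"grip":0.06,"x":-0.003,"y":0.004,"z":0.03,"yaw":0},{"grip":0.06,"x":-0.003,"y":0.004,"z":0.045,"yaw":0},{"grip":0.06,"x":-0.003,"y":0.004,"z":0.063,"yaw":0},{"grip":0.06,"x":-0.003,"y":0.004,"z":0.063,"yaw":0}]' 25 | grep -E "pos|force"
python3 -m crank '[{"grip":0.01,"x":0,"y":0,"z":0,"yaw":0},{"grip":0.01,"x":0,"y":0,"z":0,"yaw":0},{"grip":0.01,"x":0,"y":0,"z":0,"yaw":0},{"grip":0.01,"x":0,"y":0,"z":0,"yaw":0},{"grip":0.01,"x":0,"y":0,"z":0,"yaw":0}]' 20 | grep -E "pos|force|width"
python3 -m crank '[{"grip":0.01,"x":0,"y":0,"z":0,"yaw":0},{"grip":0.01,"x":0,"y":0,"z":0,"yaw":0},{"grip":0.01,"x":0,"y":0,"z":0,"yaw":0},{"grip":0.01,"x":0,"y":0,"z":0,"yaw":0},{"grip":0.01,"x":0,"y":0,"z":0,"yaw":0}]' 20
```

```text
ee_pos: [806.8, 144.7, 202.0]
force: [-0.6, -0.2, -1.3]
gripper_force: 0.0
ee_pos: [808.9, 145.0, 207.7]
force: [1.0, -0.8, 0.6]
gripper_width: 29.5
gripper_force: 0.0
time_s: 55.42
ee_pos: [808.5, 144.9, 206.8]
ee_rot: [180.0, 0.0, 112.1]
force: [-1.8, 0.5, 2.3]
gripper_width: 15.3
gripper_force: 20.0
```

Knob gripped at 15.3 mm. I'll swing it back along the arc.

```bash
python3 -m crank '[{"grip":0.01,"x":0.0004,"y":-0.015,"z":0,"yaw":0.05},{"grip":0.01,"x":0.0015,"y":-0.03,"z":0,"yaw":0.1},{"grip":0.01,"x":0.0034,"y":-0.0448,"z":0,"yaw":0.15},{"grip":0.01,"x":0.006,"y":-0.0596,"z":0,"yaw":0.2},{"grip":0.01,"x":0.0093,"y":-0.0742,"z":0,"yaw":0.25}]' 25 | grep -E "pos|force|width"
python3 -m crank '[{"grip":0.01,"x":0.0004,"y":-0.015,"z":0,"yaw":0.05},{"grip":0.01,"x":0.0015,"y":-0.03,"z":0,"yaw":0.1},{"grip":0.01,"x":0.0034,"y":-0.0448,"z":0,"yaw":0.15},{"grip":0.01,"x":0.006,"y":-0.0596,"z":0,"yaw":0.2},{"grip":0.01,"x":0.0093,"y":-0.0742,"z":0,"yaw":0.25}]' 25 | grep -E "pos|force|width"
```

```text
ee_pos: [736.7, 125.2, 206.8]
force: [2.0, -0.3, 0.8]
gripper_width: 15.5
gripper_force: 25.0
ee_pos: [661.8, 123.9, 206.7]
force: [0.5, -1.3, 1.8]
gripper_width: 15.6
gripper_force: 25.0
```

```bash
python3 -m crank '[{"grip":0.01,"x":0.0004,"y":-0.015,"z":0,"yaw":0.05},{"grip":0.01,"x":0.0015,"y":-0.03,"z":0,"yaw":0.1},{"grip":0.01,"x":0.0034,"y":-0.0448,"z":0,"yaw":0.15},{"grip":0.01,"x":0.006,"y":-0.0596,"z":0,"yaw":0.2},{"grip":0.01,"x":0.0093,"y":-0.0742,"z":0,"yaw":0.25}]' 25 | grep -E "pos|rot|force|width"
```

```text
ee_pos: [588.8, 141.2, 206.7]
ee_rot: [179.9, 0.1, 69.0]
force: [1.1, -2.1, 1.1]
gripper_width: 15.0
gripper_force: 25.0
```

```bash
python3 -m crank '[{"grip":0.01,"x":0.0004,"y":-0.015,"z":0,"yaw":0.05},{"grip":0.01,"x":0.0015,"y":-0.03,"z":0,"yaw":0.1},{"grip":0.01,"x":0.0034,"y":-0.0448,"z":0,"yaw":0.15},{"grip":0.01,"x":0.006,"y":-0.0596,"z":0,"yaw":0.2},{"grip":0.01,"x":0.0093,"y":-0.0742,"z":0,"yaw":0.25}]' 25 | grep -E "pos|force|width"
python3 -m crank '[{"grip":0.01,"x":0.0004,"y":-0.015,"z":0,"yaw":0.05},{"grip":0.01,"x":0.0015,"y":-0.03,"z":0,"yaw":0.1},{"grip":0.01,"x":0.0034,"y":-0.0448,"z":0,"yaw":0.15},{"grip":0.01,"x":0.006,"y":-0.0596,"z":0,"yaw":0.2},{"grip":0.01,"x":0.0093,"y":-0.0742,"z":0,"yaw":0.25}]' 25 | grep -E "pos|force|width"
python3 -m crank '[{"grip":0.01,"x":0,"y":0,"z":0,"yaw":0},{"grip":0.01,"x":0,"y":0,"z":0,"yaw":0},{"grip":0.01,"x":0,"y":0,"z":0,"yaw":0},{"grip":0.01,"x":0,"y":0,"z":0,"yaw":0},{"grip":0.01,"x":0,"y":0,"z":0,"yaw":0}]' 20
python3 - <<'E'
from h import *
from scipy.optimize import least_squares
p=np.array([(808.5,144.9),(736.7,125.2),(661.8,123.9),(588.8,141.2),state()["ee_pos"][:2]])
r=least_squares(lambda q:np.hypot(*(p-q[:2]).T)-q[2],[697,419,300]);print(r.x,r.fun.round(1))
for c in(r.x[:2],np.array([694.1,422.3]),np.array([697,419])):
    d=np.array([501.5,268.5])-c;e=p[-1]-c
    a=np.degrees(np.arctan2(d[1],d[0])-np.arctan2(e[1],e[0]));print(a.round(2),np.hypot(*d).round(1),"knob target",(c+d/np.hypot(*d)*np.hypot(*e)).round(1))
E
```

```text
ee_pos: [522.2, 176.3, 206.7]
force: [0.3, -3.3, 2.2]
gripper_width: 15.3
gripper_force: 25.0
ee_pos: [466.4, 226.8, 206.7]
force: [-1.7, -3.9, 2.8]
gripper_width: 15.3
gripper_force: 25.0
time_s: 57.92
ee_pos: [466.3, 226.9, 206.7]
ee_rot: [-180.0, 0.2, 40.6]
force: [-6.3, -1.8, 4.8]
gripper_width: 15.5
gripper_force: 20.0
[693.96450504 422.00522312 299.84919457] [-0.  0. -0.  0.  0.]
-2.01 246.2 knob target [459.5 235. ]
-2.01 246.5 knob target [459.6 235. ]
-2.19 246.7 knob target [459.1 235.9]
```

```bash
python3 -m crank '[{"grip":0.01,"x":0.0001,"y":-0.005,"z":0,"yaw":0.018},{"grip":0.01,"x":0.0002,"y":-0.0107,"z":0,"yaw":0.036},{"grip":0.01,"x":0.0002,"y":-0.0107,"z":0,"yaw":0.036},{"grip":0.01,"x":0.0002,"y":-0.0107,"z":0,"yaw":0.036},{"grip":0.01,"x":0.0002,"y":-0.0107,"z":0,"yaw":0.036}]' 20 | grep -E "pos|force|width"
python3 -m crank '[{"grip":0.03,"x":0,"y":0,"z":0,"yaw":0},{"grip":0.05,"x":0,"y":0,"z":0,"yaw":0},{"grip":0.05,"x":0,"y":0,"z":0,"yaw":0},{"grip":0.05,"x":0,"y":0,"z":0,"yaw":0},{"grip":0.05,"x":0,"y":0,"z":0,"yaw":0}]' 20 | grep -E "pos|force|width"
python3 -m crank '[{"grip":0.05,"x":0,"y":0,"z":-0.02,"yaw":0},{"grip":0.05,"x":0,"y":0,"z":-0.04,"yaw":0},{"grip":0.05,"x":0,"y":0,"z":-0.06,"yaw":0},{"grip":0.05,"x":0,"y":0,"z":-0.08,"yaw":0},{"grip":0.05,"x":0,"y":0,"z":-0.08,"yaw":0}]' 20 | grep -E "pos|force|width"
python3 -m crank '[{"grip":0.05,"x":-0.03,"y":0,"z":0,"yaw":0},{"grip":0.05,"x":-0.06,"y":0,"z":0,"yaw":0},{"grip":0.05,"x":-0.06,"y":0,"z":0,"yaw":0},{"grip":0.05,"x":-0.06,"y":0,"z":0,"yaw":0},{"grip":0.05,"x":-0.06,"y":0,"z":0,"yaw":0}]' 20
```

```text
ee_pos: [459.5, 235.1, 206.6]
force: [-6.2, -2.5, 4.9]
gripper_width: 15.7
gripper_force: 20.0
ee_pos: [461.1, 236.3, 206.3]
force: [-0.2, -0.8, 1.1]
gripper_width: 46.2
gripper_force: 0.0
ee_pos: [462.8, 237.2, 290.4]
force: [1.3, 0.5, 1.0]
gripper_width: 49.8
gripper_force: 0.0
time_s: 59.58
ee_pos: [414.2, 199.1, 286.1]
ee_rot: [180.0, -0.0, 38.4]
force: [-0.1, 0.6, -0.6]
gripper_width: 49.9
gripper_force: 0.0
```

```bash
python3 -c "
from workcell import *
print(job_done())"
```

```text
the job is handed in; nothing more can be done
None
```

I handed the job in: three pots stand in the tray (about 415 g, 305 g and 280 g) and three in the bin (about 260 g, 115 g and 110 g). The magnifier was swung clear first and back last, its lens ending about 6 mm from the tray centre by my geometry. My 200 camera calls ran out while I weighed the last pot, so its placing, the return swing and the final layout were checked only by force, grip and tool position.

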